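Changing over the strap punch: clear the catch tray, mount the die, check the fence gap

ROBOT

A 6-joint arm with a two-finger parallel gripper is mounted at the origin on the work surface. World frame = base frame: x ahead of the robot, y to its left, z up, the work surface at z = 0. Lengths are in m, angles in rad, forces in N, time in s.
With the tool pointing down it reaches from about 0.35 to 0.775 m from the base axis. Payload 5.5 kg.
Tool frame: the origin (TCP) lies at the very end of the fingers, on their centre line; the grasp point (between the pads) lies 19 mm behind it; z points along the fingers, y is the line along which they close (so a half turn about z gives the same grasp; the last joint's range is limited). The gripper opens to 85 mm and grips with 20 to 120 N. Pads are 22 mm wide; open, the fingers measure 114 mm over their backs; the gripper's body (76 mm by 85 mm) begins 54 mm behind the grasp point. The pads swing forward as they close: fully open they stand 13 mm farther back than shut.
Start: joints at [-1.291, 0.313, 0.046, 1.304, 0, 1.431], TCP at [0.234, -0.525, 0.231] pointing down, gripper open.
Joint ranges: [-2.76, 2.76], [-0.86, 1.69], [-1.03, 1.26], [-2.2, 2.34], [-1.47, 1.5], [-3.14, 3.14]. Speed limits (rad/s): [2.57, 2.57, 3.14, 3.14, 3.14, 3.14].

INTERFACE

Orientations are given as a unit quaternion [w, x, y, z].
In Python, from workcell import env gives the robot as it stands. The module is installed in compiled form; this text tells all that it offers.
- The arm moves only by the tool jog_arm, never from a script. Its argument "rows" is a list of rows, each a list of 6 numbers: the shift along the world's x, y, z in units of 40 mm (1.0 is 40 mm), then the turn, a rotation vector about the world's x, y, z in units of 6 degrees (1.0 is 6 degrees). In form: [[x, y, z, wx, wy, wz], ...]. A call has 1 to 12 rows; each row is the pose to reach, as a shift and turn from the pose commanded when the call began; what a row does not reach only later rows make up. A row lasts 1/12 s, in which the tool goes at most 41.7 mm and 7.16 degrees, less where a joint would pass 70% of its speed; a pose out of reach is approached as far as the arm can. A call with a gripper value outside its range is refused whole. "jaw" is the gripper command: -1 is fully open, 1 is shut, values between are in proportion, set as the call begins (left out, the last holds). The fingers move at their own pace and stop on an object; "force" is the grip in N (left out, the last holds). Time passes only in rows, so rows that repeat a pose let the fingers close. It gives the time, the measured TCP pose, the force, the opening and the grip force at its end, in the units of the state.
- env.get_state(): the state, without advancing time (a new reading comes with each control period).
- env.read_camera(name): name is "scene" or "top" or "wrist"; returns a dict with "pixels" (384x512x3 uint8, red, green, blue), "mtx" (3x3 intrinsics, pixels), "cam_to_world" (4x4, takes a point from camera to world coordinates). Camera axes: x right, y up, looking along -z (the intrinsics and any distortion apply to the point x, -y, -z); pixel columns grow to the right and rows downward; lengths in m; the calibration is good to about 2 mm. A picture is of the moment at which its call begins. There is no depth.
- env.hand_in(): hands the job in; it is judged then, once.
The state is a dict: "clock": time; "joint_pos": joint angles; "qvel": joint speeds; "tau": joint torques, N m; "tcp_pos": TCP position; "orientation": TCP orientation; "wrist_force": force on the tool from outside, world axes, zero at the start; "ft_torque": the same for the moment, N m; "finger_gap": finger opening in m; "grip_force": force on a finger pad.
Only numpy, scipy, OpenCV 4.12 (cv2) and the standard library are available. Lean on these libraries where they do the work, as an engineer would, in place of code of your own. Each camera call takes 0.05 s, during which the arm holds its last target. There are 200 camera calls.

TASK

First clear the catch tray: tip it up by its handle, as far as it goes, and with the tray tilted sweep every leather punch-out clinging to its floor off the lip into the scrap tin with the scraper, not with the fingers; then put the tray back level and the scraper back in its slot in the tool block. When the tray is cleared, lower the strap die over the two locating pins until it lies flush on the bolster (do not drop it on). Then check the gap between die and fence: push the gauge's blade down into it until its shoulders rest, and put the gauge back in its own slot, leaving the other things on the bench alone.

Things in the scene. Friction and masses are not known exactly. Their poses are not given: they have to be found in the camera images.
- tray (a joint): tilt of the aluminium catch tray on its grey stand, rad: 0 level, growing as the handle end rises, stop at 0.5. The hinge is stiff (about 1.2 N m): the tray stays at whatever angle it is left, and takes about 8 to 12 N at the handle to move. The hinge axis lies across the stand along its y, through the stand's (0, 0, 0.135)
- stand: fixed sheet-metal stand of the tray, 130 x 185 mm, origin on the bench under the hinge axis; its x axis points along the tray from the handle end to the open lip (downhill when tipped), z up
- tray_handle (a point): middle of the tray's handle: a round black bar 14 mm thick and 100 mm long, across the tray (along the stand's y), behind the closed end. Level, it lies at (-0.138, 0, 0.158) in the stand's frame, 31 mm clear of the back wall; tipped fully, its top is 228 mm above the bench
- tray_floor (a point): middle of the tray's floor, upper face; level at (0.005, 0, 0.138) in the stand's frame, turning with the tray: x along it to the lip, z out of it. Floor x -105 to +105 mm (open lip), 130 mm wide; side and back walls 15 mm above it. Tipped fully, the lip is at (0.098, 0, 0.085) in the stand's frame. Punch-outs cling at every tilt; none starts within 50 mm of the back wall
- tin: loose open scrap tin, dark steel, 125 (x) x 190 (y) x 58 mm, walls and floor 4 mm, origin under its middle. Starts under the lip, about (0.105, 0, 0) and square in the stand's frame; catches while within 25 mm of that. On its far (+x) side an upright wooden tab, 10 mm thick in x, 50 mm wide, middle at x = 67.5 mm, top 90 mm above the bench: slide it by this
- block: fixed wooden tool block, 120 (x) x 160 (y) x 56 mm, origin under its middle, with two slots 52 mm deep from the top running along x: the scraper's at y = -40 mm, 81 x 10 mm, and the gauge's at y = +40 mm, 55 x 12 mm
- scraper: loose hand scraper, hanging in its slot by the handle's underside: steel blade 70 mm wide (x), 4 mm thick (y), 50 mm long, straight edge down; above it a wooden handle 100 (x) x 24 (y) x 34 mm, from 48 to 82 mm above the edge. Origin at the middle of the blade's edge, z up the blade. Home in the block its origin lies at (0, -0.040, 0.008) in the block's frame
- gauge: loose gap gauge standing in its slot of the block: blade 45 mm wide (x), 6 mm thick (y), reaching 15 mm below its shoulders; shoulders 60 x 22 mm from 15 to 23 mm above the blade's end; above them a black grip 56 (x) x 20 (y) mm up to 67 mm. Origin at the middle of the blade's end, z up. Home in the block its origin lies at (0, 0.040, 0.041) in the block's frame
- bolster: fixed dark steel press bolster, 220 (x) x 200 (y) x 20 mm, origin under its middle, with a steel fence 170 mm long (x), 20 mm wide, its top 40 mm above the bench, over y = -54 to -74 mm. Once the die is mounted, a gap 9 mm wide and 20 mm deep is left between its edge and the fence, along x, middle at y = -49.5 mm, its sides 40 mm above the bench
- pin0 (a point): foot of one locating pin, on the bolster's upper face at (-62, 60) mm in its frame: pin 12 mm thick and 33 mm high, its last 6 mm tapering to 6 mm
- pin1 (a point): foot of the other pin, at (+62, 60) mm, alike
- die: loose strap-end die: plywood board 160 (x) x 130 (y) x 20 mm, 0.42 kg, origin under its middle, z up, with two 14.5 mm holes through it, both on its +y side, and a steel-rule outline filled with rubber on top, 100 (x) x 36 (y) mm and 26 mm high, centred at y = +15 mm, by whose long sides it is picked up (closing along y, 20 to 46 mm above the underside). Mounted, its axes are those of the bolster and its origin lies at (0, 0.020, 0.020) in the bolster's frame
- hole0 (a point): lower mouth of the hole at (-62, 40) mm in the die's frame; goes over pin0
- hole1 (a point): lower mouth of the hole at (62, 40) mm; goes over pin1
- bit0: stiff sole-leather punch-out on the tray floor, a disc 36 mm across, 9 mm thick, 14 g; origin at the middle of its underside. May be absent
- bit1: stiff sole-leather punch-out on the tray floor, a disc 36 mm across, 9 mm thick, 14 g; origin at the middle of its underside. May be absent
- bit2: stiff sole-leather punch-out on the tray floor, a disc 36 mm across, 9 mm thick, 14 g; origin at the middle of its underside. May be absent
- bit3: stiff sole-leather punch-out on the tray floor, a strap tip 26 x 40 mm, 9 mm thick, 14 g; origin at the middle of its underside. May be absent
- bit4: stiff sole-leather punch-out on the tray floor, a strap tip 26 x 40 mm, 9 mm thick, 14 g; origin at the middle of its underside. May be absent
- spool: bystander: thread spool, 52 mm across, 72 mm high
- glue: bystander: glue jar, 66 mm across, 100 mm high
- mug: bystander: blue mug, 80 mm across, 95 mm high
- mallet: bystander: mallet with a white head, lying
- rivets: bystander: steel bowl, 90 mm across, 50 mm high

How it is judged:
On the way, in this order (a step that is already met when the one before it is completed fails the run):
1. the tray is tipped up, nearly to its stop (value of joint tray above 0.42 rad), for 0.3 s.
2. every punch-out lies in the scrap tin while the tray is still tilted (value of joint tray above 0.3 rad and x of bit0 in the frame of tin between -0.0635 and 0.0635 m and y of bit0 in the frame of tin between -0.096 and 0.096 m and z of bit0 in the frame of tin between -0.005 and 0.058 m and x of bit1 in the frame of tin between -0.0635 and 0.0635 m and y of bit1 in the frame of tin between -0.096 and 0.096 m and z of bit1 in the frame of tin between -0.005 and 0.058 m and x of bit2 in the frame of tin between -0.0635 and 0.0635 m and y of bit2 in the frame of tin between -0.096 and 0.096 m and z of bit2 in the frame of tin between -0.005 and 0.058 m and x of bit3 in the frame of tin between -0.0635 and 0.0635 m and y of bit3 in the frame of tin between -0.096 and 0.096 m and z of bit3 in the frame of tin between -0.005 and 0.058 m and x of bit4 in the frame of tin between -0.0635 and 0.0635 m and y of bit4 in the frame of tin between -0.096 and 0.096 m and z of bit4 in the frame of tin between -0.005 and 0.058 m), for 0.3 s.
3. the die lies flush on the bolster over both pins (distance between hole0 and pin0 below 0.0032 m and distance between hole1 and pin1 below 0.0032 m and z of die in the frame of bolster between 0.017 and 0.0225 m), for 0.3 s.
4. the gauge's blade is fully down in the gap between die and fence, upright (all of step 3 and z of gauge in the frame of bolster between 0.021 and 0.028 m and y of gauge in the frame of bolster between -0.0535 and -0.0455 m and x of gauge in the frame of bolster between -0.055 and 0.055 m and angle between the x axis of gauge and the x axis of bolster, either way round below 0.08 rad), for 0.3 s.
At the end, for the whole second after the job is handed in: Every punch-out lies in the upright tin; the tray is level (under 0.05 rad); the die lies flush (within 3 mm over both pins, its board on the bolster); scraper and gauge stand fully down in their own slots of the block, either way round; all at rest (all of step 3 and x of bit0 in the frame of tin between -0.0635 and 0.0635 m and y of bit0 in the frame of tin between -0.096 and 0.096 m and z of bit0 in the frame of tin between -0.005 and 0.058 m and x of bit1 in the frame of tin between -0.0635 and 0.0635 m and y of bit1 in the frame of tin between -0.096 and 0.096 m and z of bit1 in the frame of tin between -0.005 and 0.058 m and x of bit2 in the frame of tin between -0.0635 and 0.0635 m and y of bit2 in the frame of tin between -0.096 and 0.096 m and z of bit2 in the frame of tin between -0.005 and 0.058 m and x of bit3 in the frame of tin between -0.0635 and 0.0635 m and y of bit3 in the frame of tin between -0.096 and 0.096 m and z of bit3 in the frame of tin between -0.005 and 0.058 m and x of bit4 in the frame of tin between -0.0635 and 0.0635 m and y of bit4 in the frame of tin between -0.096 and 0.096 m and z of bit4 in the frame of tin between -0.005 and 0.058 m and angle between tin's own z axis and vertical below 0.1 rad and value of joint tray below 0.05 rad and x of scraper in the frame of block between -0.01 and 0.01 m and y of scraper in the frame of block between -0.048 and -0.032 m and z of scraper in the frame of block between 0.004 and 0.012 m and angle between each of scraper, gauge's own z axis and vertical below 0.08 rad and x of gauge in the frame of block between -0.01 and 0.01 m and y of gauge in the frame of block between 0.032 and 0.048 m and z of gauge in the frame of block between 0.037 and 0.045 m and linear speed of each of die, tin, scraper, gauge below 0.03 m/s); the robot touches nothing.
It fails at once if the fingers move a punch-out that lies on the tray ((contact force between the fingers and bit0 above 0.5 N and z of bit0 in the frame of tray_floor above -0.01 m and x of bit0 in the frame of tray_floor between -0.11 and 0.11 m and y of bit0 in the frame of tray_floor between -0.07 and 0.07 m) or (contact force between the fingers and bit1 above 0.5 N and z of bit1 in the frame of tray_floor above -0.01 m and x of bit1 in the frame of tray_floor between -0.11 and 0.11 m and y of bit1 in the frame of tray_floor between -0.07 and 0.07 m) or (contact force between the fingers and bit2 above 0.5 N and z of bit2 in the frame of tray_floor above -0.01 m and x of bit2 in the frame of tray_floor between -0.11 and 0.11 m and y of bit2 in the frame of tray_floor between -0.07 and 0.07 m) or (contact force between the fingers and bit3 above 0.5 N and z of bit3 in the frame of tray_floor above -0.01 m and x of bit3 in the frame of tray_floor between -0.11 and 0.11 m and y of bit3 in the frame of tray_floor between -0.07 and 0.07 m) or (contact force between the fingers and bit4 above 0.5 N and z of bit4 in the frame of tray_floor above -0.01 m and x of bit4 in the frame of tray_floor between -0.11 and 0.11 m and y of bit4 in the frame of tray_floor between -0.07 and 0.07 m)).
It fails at once if the die is let go in the air above the bolster (horizontal distance between hole0 and pin0 below 0.03 m and z of die in the frame of bolster above 0.032 m and contact force between the fingers and die below 0.02 N and contact force between die and anything else below 0.02 N).
It fails at once if a bystander (spool, jar, mug, mallet, bowl) is pushed more than 6 cm (distance of any of spool, glue, mug, mallet, rivets from where it was at the start of the episode above 0.06 m).
Of bit0, bit1, bit2, bit3, bit4 only 2 to 5 are there at a start; the rules pass over those that are not, and their reading is None.
At some moment in a run one of die, tin may be knocked a few centimetres aside while the robot is not near it.
It also fails if it takes over 210 s, if anything falls off the work surface, if the arm or the gripper's body presses on something with over 40 N, if the wrist force passes 120 N, or if a joint passes its speed limit or range.

## Working session

There is one attempt and no reset: what is moved stays moved. The work goes in short steps, Python scripts to look and compute and a tool call to move; the robot and the scene stay as the last step left them, time stands still between calls to the robot, and variables do not carry over. Pictures are saved under pics/ and viewed, at most 14 in all, crops included, and the job is handed in when it is done.

Besides the shell and the picture viewer there is one more tool, called after "Emit:" as name(argument=value, ...) on one line, values as JSON. jog_arm: Moves the arm, as the interface text tells. Its arguments: {"type":"object","properties":{"rows":{"type":"array","items":{"type":"array","items":{"type":"number"}}},"jaw":{"type":"number"},"force":{"type":"number"}},"required":["rows"]}

```bash
mkdir -p pics; cat > h.py <<'E'
import numpy as np, cv2
from workcell import env
def shot(name,fn=None):
    c=env.read_camera(name)
    if fn: cv2.imwrite(fn,cv2.cvtColor(c['pixels'],cv2.COLOR_RGB2BGR)); np.savez(fn[:-4]+'.npz',**{k:c[k] for k in('mtx','cam_to_world','pixels')})
    return c
def ray(c,u,v):
    d=np.linalg.solve(c['mtx'],[u,v,1.]); d=np.array([d[0],-d[1],-d[2]])
    T=c['cam_to_world']; return T[:3,3],T[:3,:3]@d
def at(c,u,v,z):
    o,d=ray(c,u,v); return o+d*(z-o[2])/d[2]
def proj(c,p):
    T=c['cam_to_world']; q=T[:3,:3].T@(np.asarray(p)-T[:3,3]); q=np.array([q[0],-q[1],-q[2]]); q=c['mtx']@q; return q[:2]/q[2]
def load(fn): return dict(np.load(fn))
def big(fn,out,x0,y0,x1,y1,s):
    im=cv2.imread(fn)[y0:y1,x0:x1]; cv2.imwrite(out,cv2.resize(im,None,fx=s,fy=s,interpolation=cv2.INTER_CUBIC))
E
python3 - <<'E'
from h import *
for n in('top','scene'):
    c=shot(n,f'pics/{n}0.png'); print(c['mtx'],c['cam_to_world'],c.keys())
a=cv2.imread('pics/top0.png');cv2.imwrite('pics/top0b.png',cv2.resize(a,(800,600),interpolation=cv2.INTER_CUBIC))
a=cv2.imread('pics/scene0.png');cv2.imwrite('pics/scene0b.png',cv2.resize(a,(800,600),interpolation=cv2.INTER_CUBIC))
print(env.get_state())
E
```

```text
[[351.82015817   0.         257.42226857]
 [  0.         351.82015817 186.66672535]
 [  0.           0.           1.        ]] [[ 0.01662129  0.98539334 -0.16948067  0.3471907 ]
 [-0.99955485  0.02057586  0.02160384  0.02907347]
 [ 0.02477549  0.16904615  0.98529669  1.18271564]
 [ 0.          0.          0.          1.        ]] dict_keys(['pixels', 'mtx', 'cam_to_world'])
[[368.65804916   0.         258.57529514]
 [  0.         368.65804916 192.53781823]
 [  0.           0.           1.        ]] [[-0.59022981 -0.60709176  0.53204169  1.08404792]
 [ 0.80710528 -0.43199114  0.40244841  0.44528005]
 [-0.01448582  0.66695071  0.74496102  0.93795685]
 [ 0.          0.          0.          1.        ]] dict_keys(['pixels', 'mtx', 'cam_to_world'])
{'clock': 0.1, 'joint_pos': array([-1.29056499e+00,  3.13961728e-01,  4.51028818e-02,  1.30362129e+00,
       -1.07356230e-05,  1.43119577e+00]), 'qvel': array([ 0.00100386, -0.00280985,  0.00135844,  0.00040783,  0.00123418,
        0.00065187]), 'tau': array([ 5.00364607e-03, -4.81722522e+01,  2.99245852e+01,  1.26974474e-02,
       -3.48944020e-07, -4.39057558e-06]), 'tcp_pos': array([ 0.23423351, -0.52462469,  0.23048154]), 'orientation': array([-8.39448996e-04,  9.78048086e-01,  2.08377621e-01, -6.45047652e-05]), 'wrist_force': array([-0.106221  ,  0.38725641,  0.09829113]), 'ft_torque': array([ 0.00846732,  0.00948593, -0.03477992]), 'grip_force': 0.0, 'finger_gap': 0.08576568179482644}
```

View pics/top0b.png

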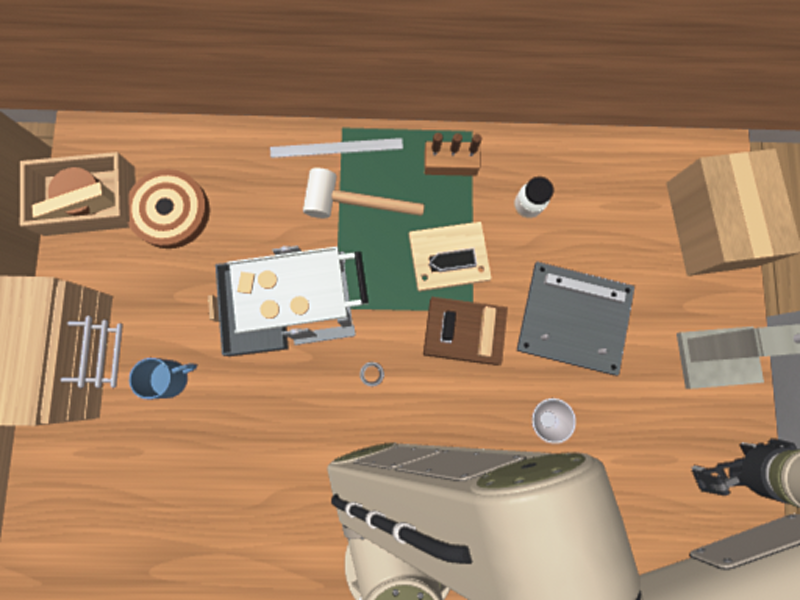

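View pics/scene0b.png

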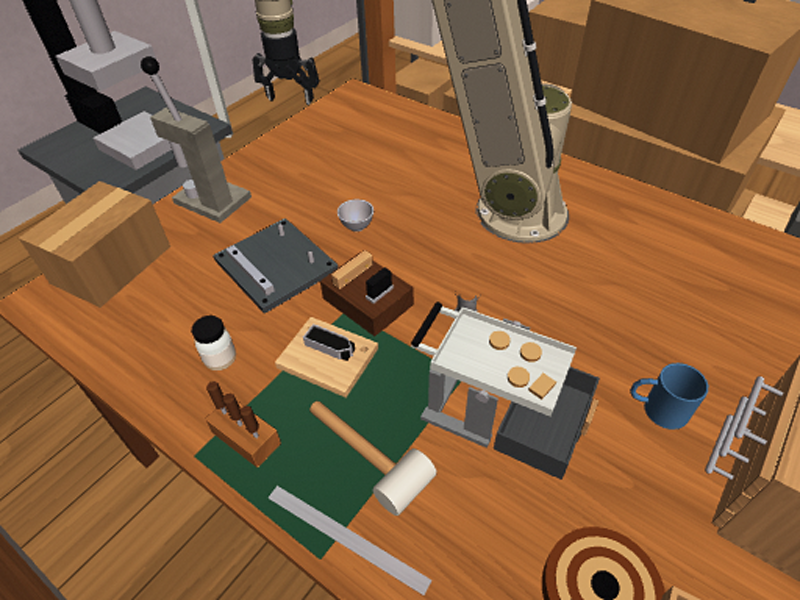

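The top view (800x600) shows the tray with 4 bits near (246-300, 280-310), its handle at (362,278), and the tin to the left under the lip. The die is at (450,257), the block at (466,332) with the gauge slot left and scraper right, and the bolster at (577,318).

```bash
python3 - <<'E'
from h import *
big('pics/top0.png','pics/c1.png',128,140,328,245,4)
big('pics/top0.png','pics/c2.png',250,140,410,250,5)
E
```

```text
(no output)
```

View pics/c1.png

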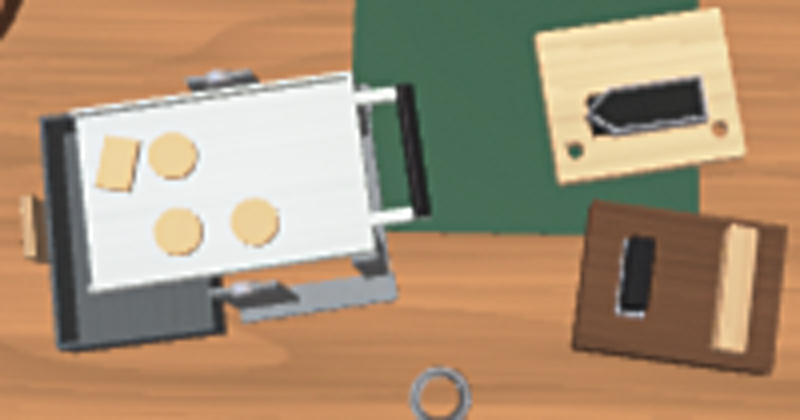

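View pics/c2.png

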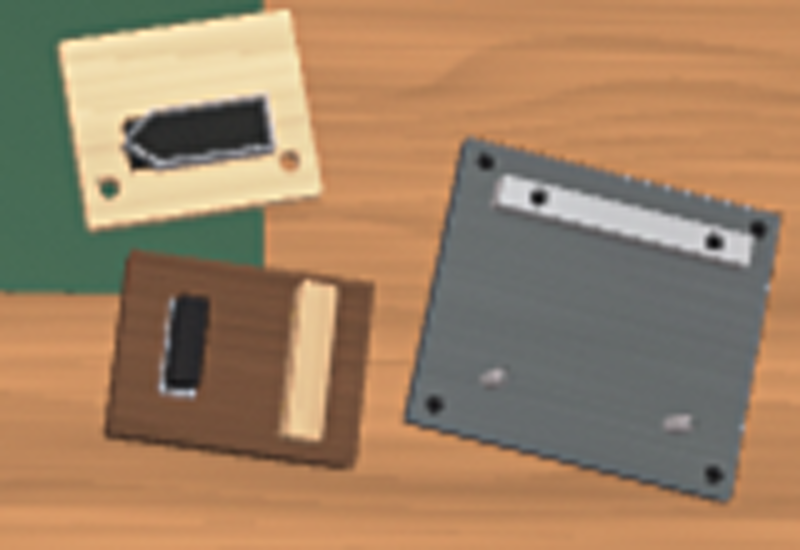

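```bash
cat > fit.py <<'E'
from h import *
from scipy.optimize import least_squares
def fit(c,pts,x0):
    m=np.array([p[0] for p in pts],float); u=np.array([p[1] for p in pts],float)
    def w(q): 
        s,k=np.sin(q[2]),np.cos(q[2]); return np.c_[q[0]+k*m[:,0]-s*m[:,1],q[1]+s*m[:,0]+k*m[:,1],m[:,2]]
    r=least_squares(lambda q:(np.array([proj(c,p) for p in w(q)])-u).ravel(),x0,loss='soft_l1')
    return r.x, (np.array([proj(c,p) for p in w(r.x)])-u).round(1)
E
python3 - <<'E'
from fit import *
c=load('pics/top0.npz')
A=lambda u,v:((u+.5)/4-.5+128,(v+.5)/4-.5+140)
B=lambda u,v:((u+.5)/5-.5+250,(v+.5)/5-.5+140)
P=np.pi/2
o={}
o['stand']=fit(c,[((-.138,-.05,.165),A(405,86)),((-.138,.05,.165),A(421,214)),((.11,.065,.138),A(92,290)),((.11,-.067,.153),A(76,110))],[.5,.2,P])
o['tin']=fit(c,[((.0625,-.095,.058),A(42,118)),((.0625,.095,.058),A(60,349)),((-.0625,.095,.058),A(222,333))],[.5,.3,P])
o['die']=fit(c,[((.08,-.065,.02),B(60,43)),((-.08,-.065,.02),B(292,10)),((-.08,.065,.02),B(322,191)),((.08,.065,.02),B(90,226)),((.062,.04,.02),B(110,187)),((-.062,.04,.02),B(289,160))],[.6,0,P])
o['block']=fit(c,[((.06,.08,.056),B(130,252)),((.06,-.08,.056),B(375,283)),((-.06,-.08,.056),B(353,460)),((-.06,.08,.056),B(107,433))],[.5,0,0])
o['bol']=fit(c,[((.11,-.1,.02),B(466,138)),((-.11,-.1,.02),B(782,215)),((-.11,.1,.02),B(732,499)),((.11,.1,.02),B(405,421)),((.062,.06,.053),B(503,371)),((-.062,.06,.053),B(689,419))],[.5,-.2,P])
for k,(q,r) in o.items(): print(k,q.round(4),np.degrees(q[2]).round(1),r.tolist())
q=o['stand'][0]
for b in [(117,163),(172,155),(179,231),(255,221)]:
    p=at(c,*A(*b),.147)[:2]-q[:2]; s,k=np.sin(q[2]),np.cos(q[2]); print('bit stand xy',(np.array([[k,s],[-s,k]])@p).round(3))
for n,b,z in [('mug',(160,378),.095),('glue',(538,190),.1),('bowl',(553,420),.05),('spool',(165,207),.072),('ring',(371,374),0),('malhead',(319,192),.04),('malhandleEnd',(422,209),.03),('rackL',(433,150),.05),('rackR',(480,172),.0),('drawerR',(120,350),.1)]:
    print(n,at(c,(b[0]+.5)/1.5625-.5,(b[1]+.5)/1.5625-.5,z).round(3))
E
```

```text
stand [0.5271 0.2211 1.7292] 99.1 [[0.0, -0.3], [0.4, 0.7], [0.4, -0.5], [-1.1, 0.1]]
tin [0.5056 0.3158 1.7165] 98.3 [[0.3, -0.1], [0.2, 0.6], [-0.6, -0.5]]
die [ 0.6313 -0.0982  1.7384] 99.6 [[0.0, -0.3], [-0.5, -0.2], [0.2, 0.3], [-0.1, 0.1], [0.0, -0.1], [0.3, 0.1]]
block [ 0.4645 -0.1273 -0.1112] -6.4 [[-0.1, -0.5], [-0.3, -0.4], [0.5, 1.1], [0.0, 0.0]]
bol [ 0.501  -0.3712  1.3454] 77.1 [[0.0, -0.7], [-0.1, -0.6], [-0.3, 0.3], [0.2, -0.2], [-0.1, 0.7], [0.2, 0.4]]
bit stand xy [ 0.082 -0.024]
bit stand xy [ 0.041 -0.025]
bit stand xy [0.042 0.033]
bit stand xy [-0.014  0.033]
mug [0.356 0.472 0.095]
glue [ 0.754 -0.273  0.1  ]
bowl [ 0.285 -0.305  0.05 ]
spool [0.707 0.503 0.072]
ring [0.372 0.067 0.   ]
malhead [0.76  0.189 0.04 ]
malhandleEnd [ 0.73  -0.036  0.03 ]
rackL [ 0.859 -0.057  0.05 ]
rackR [ 0.831 -0.169  0.   ]
drawerR [0.408 0.551 0.1  ]
```

The close-ups pin down the tray, block, die and bolster, with fit residuals around 0.5 px. Next I'll move to hover above the tray handle.

```bash
cat > go.py <<'E'
from h import *
from scipy.spatial.transform import Rotation as R
STAND=[.5271,.2211,1.7292]
def W(q,p):
    s,k=np.sin(q[2]),np.cos(q[2]); return np.array([q[0]+k*p[0]-s*p[1],q[1]+s*p[0]+k*p[1],p[2]])
def pose(yawdeg,tilt=0,axis=None):
    r=R.from_matrix(np.array([[np.cos(a:=np.radians(yawdeg)),np.sin(a),0],[np.sin(a),-np.cos(a),0],[0,0,-1]]))
    return r if axis is None else R.from_rotvec(np.asarray(axis)*tilt)*r
def cur():
    s=env.get_state(); q=s['orientation']; return s['tcp_pos'],R.from_quat([q[1],q[2],q[3],q[0]]),s
def delta(p,r,frm=None):
    tp,tr,_=cur() if frm is None else (*frm,0)
    w=(r*tr.inv()).as_rotvec(degrees=True)
    out=np.r_[(np.asarray(p)-tp)/.04,w/6].round(2); print(out.tolist()); return out
def stat():
    p,r,s=cur(); print('t',round(s['clock'],2),'tcp',p.round(4),'x',r.as_matrix()[:,0].round(3),'z',r.as_matrix()[:,2].round(3),'F',s['wrist_force'].round(1),'gap',round(s['finger_gap'],4),'g',round(s['grip_force'],1),'j',s['joint_pos'].round(2))
E
python3 - <<'E'
from go import *
p=W(STAND,[-.138,0,.26]); print(p); delta(p,pose(189.1))
E
```

```text
[0.54886841 0.08482771 0.26      ]
[7.87, 15.24, 0.74, 0.0, -0.02, 27.51]
```

Emit:
jog_arm(rows=[[0.6, 1.2, 0.1, 0, 0, 1.15], [1.2, 2.4, 0.2, 0, 0, 2.3], [1.8, 3.6, 0.3, 0, 0, 3.45], [2.4, 4.8, 0.4, 0, 0, 4.6], [3, 6, 0.5, 0, 0, 5.75], [3.6, 7.2, 0.6, 0, 0, 6.9], [4, 8, 0.7, 0, 0, 8.05], [4, 8, 0.7, 0, 0, 9.2], [4, 8, 0.7, 0, 0, 10.3], [4, 8, 0.7, 0, 0, 11.5], [4, 8, 0.7, 0, 0, 12.6], [4, 8, 0.7, 0, 0, 13.7]], jaw=0.1, force=60)

```text
clock: 1.1
tcp_pos: [0.3945, -0.2041, 0.2591]
orientation: [-0.0, 0.597, 0.802, 0.0]
wrist_force: [-0.5, 0.4, -1.0]
finger_gap: 0.0384
grip_force: 0.0
```

Emit:
jog_arm(rows=[[0.6, 1.2, 0, 0, 0, 1.15], [1.2, 2.4, 0, 0, 0, 2.3], [1.8, 3.6, 0, 0, 0, 3.45], [2.4, 4.8, 0, 0, 0, 4.6], [3, 6, 0, 0, 0, 5.75], [3.87, 7.24, 0.04, 0, 0, 6.9], [3.87, 7.24, 0.04, 0, 0, 8.05], [3.87, 7.24, 0.04, 0, 0, 9.2], [3.87, 7.24, 0.04, 0, 0, 10.3], [3.87, 7.24, 0.04, 0, 0, 11.5], [3.87, 7.24, 0.04, 0, 0, 12.6], [3.87, 7.24, 0.04, 0, 0, 13.8]])

```text
clock: 2.1
tcp_pos: [0.5489, 0.085, 0.2601]
orientation: [-0.001, -0.082, 0.997, 0.0]
wrist_force: [-0.0, -1.4, -0.1]
finger_gap: 0.0386
grip_force: 0.0
```

```bash
python3 - <<'E'
from go import *
stat(); c=shot('wrist','pics/w1.png'); print(c['cam_to_world'].round(3).tolist()); delta(W(STAND,[-.138,0,.26]),pose(189.1))
a=cv2.imread('pics/w1.png');cv2.imwrite('pics/w1b.png',cv2.resize(a,(800,600),interpolation=cv2.INTER_CUBIC))
E
```

```text
t 2.1 tcp [0.5489 0.085  0.2601] x [-0.987 -0.163  0.002] z [-0.002  0.    -1.   ] F [-0.  -1.4 -0.1] gap 0.0386 g 0.0 j [ 0.01  0.27  0.06  1.36  0.   -0.16]
[[-0.163, -0.935, -0.314, 0.468], [0.987, -0.154, -0.053, 0.073], [0.001, -0.318, 0.948, 0.404], [0.0, 0.0, 0.0, 1.0]]
[-0.0, -0.0, -0.01, -0.0, -0.01, -0.1]
```

View pics/w1b.png

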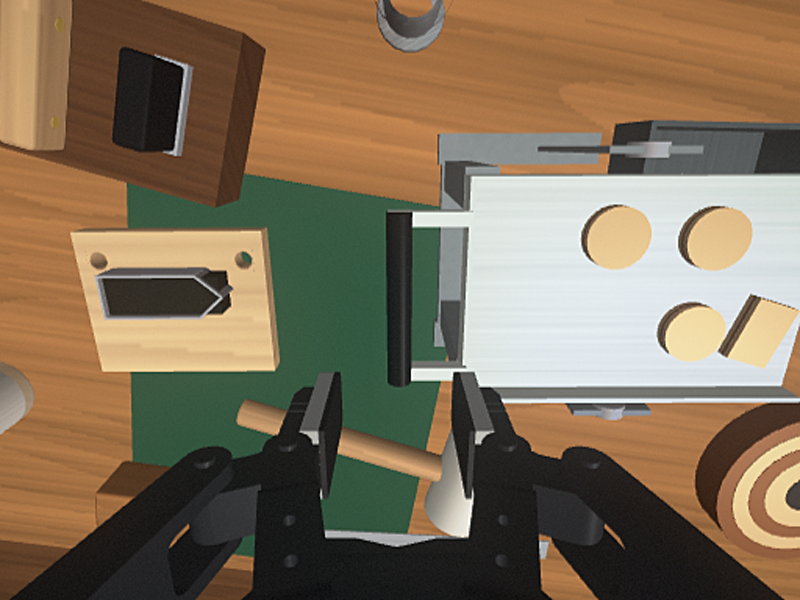

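The wrist view shows the handle bar at columns 388-412, rows 211-385, parallel to the pads. The four bits and the die are clear too: board corners (72,230), (268,230), (279,370), (101,371) and holes (98,260), (243,260).

```bash
python3 - <<'E'
from go import *
from fit import fit
c=load('pics/w1.npz'); s=lambda u,v:((u+.5)/1.5625-.5,(v+.5)/1.5625-.5)
a=at(c,*s(400,213),.16);b=at(c,*s(400,385),.16); print(a,b,(a+b)/2,np.linalg.norm(a-b),np.degrees(np.arctan2(*(a-b)[1::-1])), W(STAND,[-.138,0,.16]))
print('die',fit(c,[((.08,.065,.02),s(268,230)),((-.08,.065,.02),s(72,230)),((-.08,-.065,.02),s(102,370)),((.08,-.065,.02),s(276,370)),((.062,.04,.02),s(243,260)),((-.062,.04,.02),s(98,260))],[.63,-.1,1.73]))
print('pad mid?',proj(c,W(STAND,[-.138,0,.26]))*1.5625)
# tray corners (rim)
for u in [(470,175),(466,388),(783,388)]: print(at(c,*s(*u),.153))
E
```

```text
[0.50044151 0.08028383 0.16      ] [0.60080677 0.09712507 0.16      ] [0.55062414 0.08870445 0.16      ] 0.10176842314273199 -170.4745346531036 [0.54886841 0.08482771 0.16      ]
die (array([ 0.62928001, -0.09518113,  1.73194901]), array([[-3.4,  0.4],
       [-0.3,  0.1],
       [ 0.5, -0.1],
       [-0.5,  0.1],
       [ 0.8, -0.2],
       [ 0.8, -0.4]]))
pad mid? [392.04507128 390.06151649]
[0.47574983 0.11365301 0.153     ]
[0.60006255 0.13825158 0.153     ]
[0.5683147  0.33094111 0.153     ]
```

Emit:
jog_arm(rows=[[0.04, 0.07, -0.8, 0, 0, 0.05], [0.04, 0.07, -1.6, 0, 0, 0.05], [0.04, 0.07, -2.2, 0, 0, 0.05], [0.04, 0.07, -2.6, 0, 0, 0.05], [0.04, 0.07, -2.95, 0, 0, 0.05], [0.04, 0.07, -2.95, 0, 0, 0.05], [0.04, 0.07, -2.95, 0, 0, 0.05]])

```text
clock: 2.73
tcp_pos: [0.5499, 0.0872, 0.1422]
orientation: [-0.001, -0.08, 0.997, 0.0]
wrist_force: [-0.3, 0.6, 0.9]
finger_gap: 0.0386
grip_force: 0.0
```

Emit:
jog_arm(rows=[[0, 0, 0, 0, 0, 0], [0, 0, 0, 0, 0, 0], [0, 0, 0, 0, 0, 0], [0, 0, 0, 0, 0, 0], [0, 0, 0, 0, 0, 0]], jaw=1, force=60)

```text
clock: 3.15
tcp_pos: [0.5517, 0.0869, 0.1444]
orientation: [0.001, -0.081, 0.997, -0.0]
wrist_force: [-0.3, -2.1, 5.9]
finger_gap: 0.0117
grip_force: 58.7
```

```bash
sed -i 's/^STAND=.*/STAND=[.5278,.2240,np.radians(99.4)]/' go.py; python3 - <<'E'
from go import *
ax=np.array([-.9866,-.163,0]); h=np.array([.5278,.2240,.135]); p=np.array([.5503,.0874,.1425])
rows=[]
for th in np.linspace(.04,.49,12):
    d=R.from_rotvec(ax*th).apply(p-h)+h-p; rows.append(np.r_[d/.04,ax*np.degrees(th)/6].round(2).tolist())
print(rows)
E
```

```text
[[-0.0, 0.01, 0.14, -0.38, -0.06, 0.0], [-0.0, 0.03, 0.28, -0.76, -0.13, 0.0], [-0.01, 0.05, 0.42, -1.15, -0.19, 0.0], [-0.01, 0.08, 0.56, -1.53, -0.25, 0.0], [-0.02, 0.11, 0.7, -1.92, -0.32, 0.0], [-0.02, 0.15, 0.83, -2.3, -0.38, 0.0], [-0.03, 0.19, 0.97, -2.69, -0.44, 0.0], [-0.04, 0.24, 1.1, -3.07, -0.51, 0.0], [-0.05, 0.29, 1.23, -3.46, -0.57, 0.0], [-0.06, 0.35, 1.36, -3.85, -0.64, 0.0], [-0.07, 0.42, 1.48, -4.23, -0.7, 0.0], [-0.08, 0.49, 1.61, -4.62, -0.76, 0.0]]
```

Emit:
jog_arm(rows=[[0, 0.01, 0.14, -0.38, -0.06, 0], [0, 0.03, 0.28, -0.76, -0.13, 0], [-0.01, 0.05, 0.42, -1.15, -0.19, 0], [-0.01, 0.08, 0.56, -1.53, -0.25, 0], [-0.02, 0.11, 0.7, -1.92, -0.32, 0], [-0.02, 0.15, 0.83, -2.3, -0.38, 0], [-0.03, 0.19, 0.97, -2.69, -0.44, 0], [-0.04, 0.24, 1.1, -3.07, -0.51, 0], [-0.05, 0.29, 1.23, -3.46, -0.57, 0], [-0.06, 0.35, 1.36, -3.85, -0.64, 0], [-0.07, 0.42, 1.48, -4.23, -0.7, 0], [-0.08, 0.49, 1.61, -4.62, -0.76, 0]])

```text
clock: 4.15
tcp_pos: [0.5483, 0.1063, 0.207]
orientation: [0.02, -0.078, 0.967, -0.243]
wrist_force: [6.0, -4.7, -7.5]
finger_gap: 0.0118
grip_force: 59.0
```

Emit:
jog_arm(rows=[[0, 0, 0, 0, 0, 0], [0, 0, 0, 0, 0, 0], [0, 0, 0, 0, 0, 0], [0, 0, 0, 0, 0, 0]])

```text
clock: 4.48
tcp_pos: [0.5483, 0.1068, 0.2076]
orientation: [0.021, -0.078, 0.967, -0.242]
wrist_force: [3.1, -3.2, -0.5]
finger_gap: 0.0115
grip_force: 60.1
```

```bash
python3 - <<'E'
from go import *
stat(); c=shot('wrist','pics/w2.png');shot('scene','pics/s2.png')
big('pics/s2.png','pics/s2b.png',225,150,455,320,3)
E
```

```text
t 4.48 tcp [0.5483 0.1068 0.2076] x [-0.987 -0.162 -0.002] z [ 0.078 -0.465 -0.882] F [ 3.1 -3.2 -0.5] gap 0.0115 g 60.1 j [ 0.3   0.36 -0.03  1.25 -0.49  0.16]
```

View pics/s2b.png

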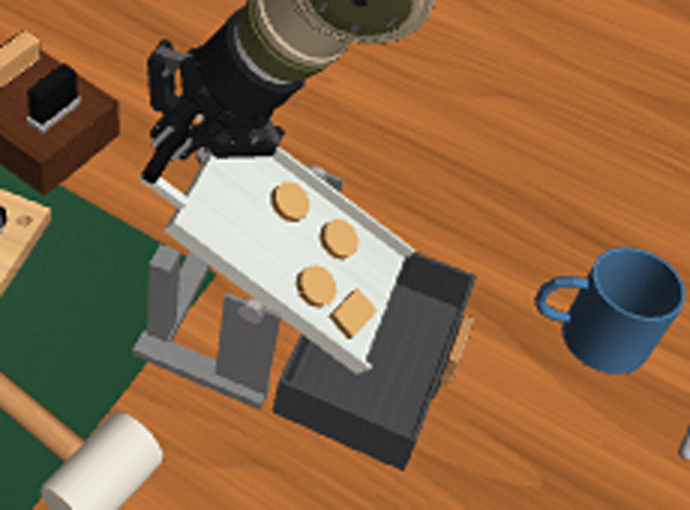

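The tray is tilted to about 0.48 rad and the bits still cling; the tin is under the lip. I'll release, retreat and go above the scraper.

Emit:
jog_arm(rows=[[0, 0, 0, 0, 0, 0], [0, 0, 0, 0, 0, 0], [0, 0, 0, 0, 0, 0], [-0.03, 0.2, 0.4, 0, 0, 0], [-0.07, 0.43, 0.83, 0, 0, 0], [-0.12, 0.7, 1.32, 0, 0, 0], [-0.16, 0.93, 1.76, 0, 0, 0], [-0.16, 0.93, 1.76, 0, 0, 0]], jaw=0.1)

```text
clock: 5.25
tcp_pos: [0.5418, 0.146, 0.2812]
orientation: [0.022, -0.079, 0.967, -0.241]
wrist_force: [1.1, -0.8, 0.1]
finger_gap: 0.0384
grip_force: 0.0
```

```bash
sed -i '/^STAND/a BLOCK=[.4645,-.1273,-.1112]' go.py; python3 - <<'E'
from go import *
stat(); print(W(BLOCK,[0,-.04,.2])); delta(W(BLOCK,[0,-.04,.2]),pose(173.6)); delta(W(BLOCK,[0,-.04,.3]),pose(173.6))
E
```

```text
t 5.25 tcp [0.5418 0.146  0.2812] x [-0.986 -0.164 -0.005] z [ 0.081 -0.462 -0.883] F [ 1.1 -0.8  0.1] gap 0.0384 g 0.0 j [ 0.37  0.37  0.16  1.46 -0.48  0.23]
[ 0.46006116 -0.16705295  0.2       ]
[-2.04, -7.83, -2.03, 4.68, 0.17, -2.57]
[-2.04, -7.83, 0.47, 4.68, 0.17, -2.57]
```

Emit:
jog_arm(rows=[[-0.1, -0.4, 0.3, 0.4, 0, -0.2], [-0.3, -1.3, 0.5, 0.9, 0, -0.5], [-0.5, -2.2, 0.5, 1.5, 0.1, -0.9], [-0.8, -3.1, 0.4, 2.1, 0.1, -1.2], [-1, -4, 0.2, 2.7, 0.1, -1.5], [-1.3, -5, 0, 3.3, 0.1, -1.8], [-1.5, -6, -0.3, 3.9, 0.1, -2.1], [-1.8, -7, -0.7, 4.4, 0.15, -2.4], [-2.04, -7.83, -1, 4.68, 0.17, -2.57], [-2.04, -7.83, -1, 4.68, 0.17, -2.57], [-2.04, -7.83, -1, 4.68, 0.17, -2.57]])

```text
clock: 6.17
tcp_pos: [0.4576, -0.1716, 0.236]
orientation: [-0.004, 0.059, 0.998, 0.0]
wrist_force: [-0.5, 1.6, 0.6]
finger_gap: 0.0381
grip_force: 0.0
```

```bash
python3 - <<'E'
from go import *
stat(); c=shot('wrist','pics/w3.png')
a=cv2.imread('pics/w3.png');cv2.imwrite('pics/w3b.png',cv2.resize(a,(800,600),interpolation=cv2.INTER_CUBIC))
E
```

```text
t 6.17 tcp [ 0.4576 -0.1716  0.236 ] x [-0.993  0.117  0.008] z [-0.008  0.001 -1.   ] F [-0.5  1.6  0.6] gap 0.0381 g 0.0 j [-0.52  0.15 -0.15  1.28 -0.   -0.4 ]
```

View pics/w3b.png

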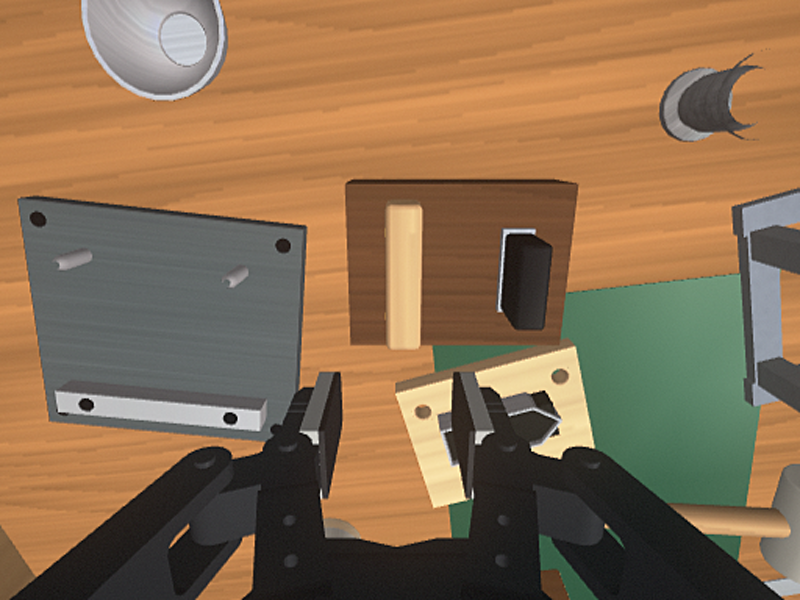

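The wrist view shows the block's top corners at (346,182), (577,185), (562,346) and (352,345), with the scraper handle's top from (386,203) to (421,348).

```bash
python3 - <<'E'
from go import *
from fit import fit
c=load('pics/w3.npz'); s=lambda u,v:((u+.5)/1.5625-.5,(v+.5)/1.5625-.5)
print('block',fit(c,[((-.06,-.08,.056),s(346,184)),((-.06,.08,.056),s(577,186)),((.06,.08,.056),s(562,345)),((.06,-.08,.056),s(351,345))],[.46,-.13,-.11]))
print('scr',fit(c,[((-.05,-.012,.09),s(387,204)),((-.05,.012,.09),s(423,204)),((.05,.012,.09),s(420,349)),((.05,-.012,.09),s(387,349))],[.46,-.17,-.11]))
print('bol',fit(c,[((.11,.1,.02),s(305,228)),((-.11,.1,.02),s(20,200)),((-.11,-.1,.02),s(50,418)),((.085,-.054,.04),s(267,402)),((-.085,-.054,.04),s(58,384))],[.5,-.37,1.34]))
print(W([.4645,-.1273,-.1112],[0,-.04,0]))
stat()
E
```

```text
block (array([ 0.46457026, -0.12541369, -0.11840738]), array([[-0.1,  0.3],
       [ 1.3, -0.9],
       [-1.6,  0.2],
       [ 0.1,  0.2]]))
scr (array([ 0.4586327 , -0.16517458, -0.12243409]), array([[-0.8, -0.7],
       [ 0.8, -0.6],
       [ 0.6,  0.9],
       [-0.6,  0.8]]))
bol (array([ 0.49708203, -0.3669128 ,  1.33961021]), array([[ 1.2, -1.5],
       [-0.3, -4.4],
       [ 0.6,  0.5],
       [-2.4,  3.5],
       [-0.1,  2.1]]))
[ 0.46006116 -0.16705295  0.        ]
t 6.22 tcp [ 0.4585 -0.1699  0.2368] x [-0.993  0.114  0.007] z [-0.007  0.001 -1.   ] F [-0.  -0.1  0.8] gap 0.0388 g 0.0 j [-0.52  0.15 -0.15  1.28 -0.   -0.4 ]
```

Emit:
jog_arm(rows=[[0, 0, 0, 0, 0, 0], [0, 0, 0, 0, 0, 0], [0, 0, 0, 0, 0, 0]])

```text
clock: 6.47
tcp_pos: [0.4602, -0.1674, 0.2382]
orientation: [-0.002, 0.054, 0.999, -0.001]
wrist_force: [-0.3, -0.6, 0.3]
finger_gap: 0.0384
grip_force: 0.0
```

```bash
python3 - <<'E'
from go import *
stat(); delta([.4593,-.166,.061],pose(173.4))
E
```

```text
t 6.47 tcp [ 0.4602 -0.1674  0.2382] x [-0.994  0.107  0.004] z [-0.004 -0.001 -1.   ] F [-0.3 -0.6  0.3] gap 0.0384 g 0.0 j [-0.51  0.15 -0.15  1.28 -0.   -0.4 ]
[-0.02, 0.04, -4.43, 0.01, -0.04, -0.08]
```

Emit:
jog_arm(rows=[[-0.02, 0.04, -1, 0, -0.04, -0.08], [-0.02, 0.04, -2, 0, -0.04, -0.08], [-0.02, 0.04, -3, 0, -0.04, -0.08], [-0.02, 0.04, -3.6, 0, -0.04, -0.08], [-0.02, 0.04, -4.1, 0, -0.04, -0.08], [-0.02, 0.04, -4.4, 0, -0.04, -0.08], [-0.02, 0.04, -4.4, 0, -0.04, -0.08], [-0.02, 0.04, -4.4, 0, -0.04, -0.08]])

```text
clock: 7.13
tcp_pos: [0.4589, -0.1661, 0.0617]
orientation: [-0.001, 0.058, 0.998, -0.0]
wrist_force: [0.2, 0.4, 0.9]
finger_gap: 0.0386
grip_force: 0.0
```

Emit:
jog_arm(rows=[[0, 0, 0, 0, 0, 0], [0, 0, 0, 0, 0, 0], [0, 0, 0, 0, 0, 0], [0, 0, 0, 0, 0, 0], [0, 0, 0, 0, 0, 0]], jaw=1, force=80)

```text
clock: 7.55
tcp_pos: [0.46, -0.1676, 0.0632]
orientation: [0.001, 0.059, 0.998, -0.001]
wrist_force: [0.3, 2.1, 5.9]
finger_gap: 0.0233
grip_force: 79.4
```

```bash
python3 - <<'E'
from go import *
stat()
E
```

```text
t 7.55 tcp [ 0.46   -0.1676  0.0632] x [-0.993  0.118 -0.002] z [ 0.002 -0.001 -1.   ] F [0.3 2.1 5.9] gap 0.0233 g 79.4 j [-0.51  0.27 -0.45  0.85 -0.   -0.39]
```

```bash
cat >> go.py <<'E'
TH=.48; OFF=.055
def sweep(fx,y,clr,th=TH):
    l=np.array([.005+fx,y,.003+clr+OFF]); k,s=np.cos(th),np.sin(th)
    p=np.array([k*l[0]+s*l[2],y,.135-s*l[0]+k*l[2]])
    a=STAND[2]+np.pi/2
    return W(STAND,p),pose(189.4,th,[np.cos(a),np.sin(a),0])
E
python3 - <<'E'
from go import *
up=(np.array([.460,-.1676,.0632+.16]),pose(173.2))
d=lambda a,b:delta(b[0],b[1],a)
A=sweep(-.06,.026,.08);B=sweep(-.06,.026,.012)
print(A[0],B[0]); d(up,A); d(A,B)
E
```

```text
[0.4997089  0.23449371 0.28280315] [0.5048375  0.20351437 0.2224875 ]
[0.99, 10.05, 1.49, -4.6, -0.1, 2.65]
[0.13, -0.77, -1.51, 0.0, 0.0, 0.0]
```

Emit:
jog_arm(rows=[[0, 0, 0.6, 0, 0, 0], [0, 0, 1.2, 0, 0, 0], [0, 0, 2, 0, 0, 0], [0, 0, 3, 0, 0, 0], [0, 0, 4, 0, 0, 0], [0, 0, 4, 0, 0, 0], [0, 0, 4, 0, 0, 0]])

```text
clock: 8.13
tcp_pos: [0.4604, -0.1686, 0.2246]
orientation: [0.002, 0.06, 0.998, -0.002]
wrist_force: [-0.4, -0.8, -1.9]
finger_gap: 0.0225
grip_force: 78.9
```

Emit:
jog_arm(rows=[[0, 0, 0.8, 0, 0, 0.2], [0.1, 0.6, 1.7, -0.2, 0, 0.4], [0.2, 1.5, 2.5, -0.6, 0, 0.7], [0.3, 2.5, 3.1, -1, 0, 1], [0.4, 3.5, 3.3, -1.4, 0, 1.3], [0.5, 4.5, 3.3, -2, 0, 1.6], [0.6, 5.5, 3.3, -2.6, 0, 1.9], [0.7, 6.5, 3.2, -3.2, -0.1, 2.1], [0.8, 7.5, 2.8, -3.7, -0.1, 2.3], [0.9, 8.5, 2.3, -4.2, -0.1, 2.5], [0.95, 9.4, 1.8, -4.6, -0.1, 2.65], [0.99, 10.05, 1.49, -4.6, -0.1, 2.65]])

```text
clock: 9.13
tcp_pos: [0.4967, 0.2373, 0.2773]
orientation: [0.017, -0.081, 0.967, -0.239]
wrist_force: [0.7, 0.6, -1.9]
finger_gap: 0.0226
grip_force: 79.1
```

Emit:
jog_arm(rows=[[0, 0, 0, 0, 0, 0], [0, 0, 0, 0, 0, 0], [0, 0, 0, 0, 0, 0], [0, 0, 0, 0, 0, 0]])

```text
clock: 9.47
tcp_pos: [0.4984, 0.2334, 0.2816]
orientation: [0.019, -0.079, 0.968, -0.238]
wrist_force: [0.1, 0.4, -2.2]
finger_gap: 0.023
grip_force: 79.1
```

```bash
python3 - <<'E'
from go import *
stat(); delta(*sweep(-.06,.026,.012))
shot('wrist','pics/w4.png')
a=cv2.imread('pics/w4.png');cv2.imwrite('pics/w4b.png',cv2.resize(a,(640,480)))
E
```

```text
t 9.47 tcp [0.4984 0.2334 0.2816] x [-0.987 -0.161  0.001] z [ 0.074 -0.457 -0.886] F [ 0.1  0.4 -2.2] gap 0.023 g 79.1 j [ 0.53  0.42  0.23  1.57 -0.45  0.41]
[0.16, -0.75, -1.48, 0.01, -0.01, 0.02]
```

View pics/w4b.png

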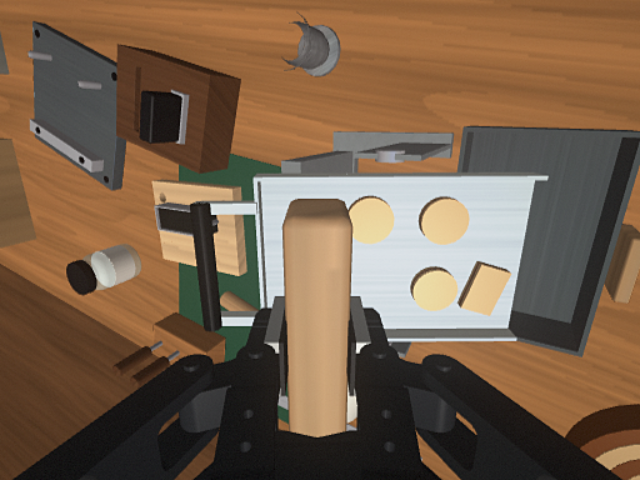

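The scraper is held straight, and the tray rim corners show at (256,177), (547,178) and (516,340). I'll check the tilt model against these.

```bash
python3 - <<'E'
from go import *
from scipy.optimize import least_squares
c=load('pics/w4.npz'); s=lambda u,v:np.array([(u+.5)/1.25-.5,(v+.5)/1.25-.5])
def fw(q,l):
    l=np.array([.005+l[0],l[1],.003+l[2]]);k,n=np.cos(q[3]),np.sin(q[3])
    return W(q,[k*l[0]+n*l[2],l[1],.135-n*l[0]+k*l[2]])
M=[((-.105,.067,.015),(257,176)),((.105,.067,.015),(546,179)),((.105,-.065,.0),(511,333)),((.105,.065,0),(535,181))]
for q in ([*STAND,.48],[*STAND,.5]): print([(proj(c,fw(q,m))-s(*u)).round(1).tolist() for m,u in M])
f=lambda q:np.array([proj(c,fw([q[0],q[1],STAND[2],q[2]],m))-s(*u) for m,u in M]).ravel()
r=least_squares(f,[*STAND[:2],.48]); print(r.x,f(r.x).round(1))
# bits tops in floor frame
q=[*STAND,.48]; o=fw(q,[0,0,.009]);n=fw(q,[0,0,1.009])-o;ex=fw(q,[1,0,.009])-o;ey=fw(q,[0,1,.009])-o
for u in [(371,220),(445,221),(435,290),(486,288)]:
    a,d=ray(c,*s(*u)); p=a+d*((o-a)@n)/(d@n)-o; print(p@ex,p@ey)
E
```

```text
[[-2.8, 3.0], [1.2, 0.1], [-3.1, -3.3], [0.2, -1.9]]
[[-2.8, 3.3], [0.1, -0.3], [-4.0, -4.4], [-1.1, -2.3]]
[0.52784668 0.22334524 0.44096616] [-3.4  2.1  2.4  0.8 -2.  -1.3  1.7 -1.3]
-0.01875759358241896 0.035381917288792364
0.037346519823309325 0.03450008400636784
0.03555865542616861 -0.023262297296162474
0.07648524454315458 -0.021545968445978732
```

Emit:
jog_arm(rows=[[0.04, -0.2, -0.4, 0, 0, 0], [0.08, -0.4, -0.8, 0, 0, 0], [0.12, -0.6, -1.2, 0, 0, 0], [0.16, -0.75, -1.48, 0, 0, 0], [0.16, -0.75, -1.48, 0, 0, 0], [0.16, -0.75, -1.48, 0, 0, 0], [0.16, -0.75, -1.48, 0, 0, 0]])

```text
clock: 10.1
tcp_pos: [0.5053, 0.204, 0.2238]
orientation: [0.02, -0.078, 0.968, -0.237]
wrist_force: [0.1, 0.3, -1.2]
finger_gap: 0.0228
grip_force: 79.2
```

Emit:
jog_arm(rows=[[0, -0.05, -0.09, 0, 0, 0], [0.01, -0.09, -0.18, 0, 0, 0], [0.01, -0.09, -0.18, 0, 0, 0]])

```text
clock: 10.35
tcp_pos: [0.5051, 0.2008, 0.2147]
orientation: [0.019, -0.079, 0.968, -0.237]
wrist_force: [-0.2, 0.1, -2.6]
finger_gap: 0.0227
grip_force: 79.2
```

Emit:
jog_arm(rows=[[0, -0.02, -0.04, 0, 0, 0], [0, -0.02, -0.04, 0, 0, 0], [0, -0.02, -0.04, 0, 0, 0]])

```text
clock: 10.6
tcp_pos: [0.5051, 0.2002, 0.2132]
orientation: [0.019, -0.08, 0.968, -0.238]
wrist_force: [0.6, -0.6, -1.5]
finger_gap: 0.0231
grip_force: 79.2
```

```bash
python3 - <<'E'
from go import *
stat(); delta(*sweep(-.06,.026,.0))
E
```

```text
t 10.6 tcp [0.5051 0.2002 0.2132] x [-0.987 -0.163  0.001] z [ 0.074 -0.457 -0.886] F [ 0.6 -0.6 -1.5] gap 0.0231 g 79.2 j [ 0.47  0.4   0.04  1.37 -0.46  0.35]
[0.02, -0.05, -0.03, 0.01, -0.01, 0.0]
```

Emit:
jog_arm(rows=[[0, -0.02, -0.04, 0, 0, 0], [0, -0.02, -0.04, 0, 0, 0], [0, -0.02, -0.04, 0, 0, 0]])

```text
clock: 10.85
tcp_pos: [0.5051, 0.1993, 0.2116]
orientation: [0.019, -0.079, 0.968, -0.238]
wrist_force: [0.4, 0.2, -2.7]
finger_gap: 0.0227
grip_force: 79.2
```

Emit:
jog_arm(rows=[[0, -0.02, -0.04, 0, 0, 0], [0, -0.02, -0.04, 0, 0, 0], [0, -0.02, -0.04, 0, 0, 0]])

```text
clock: 11.1
tcp_pos: [0.5052, 0.199, 0.2112]
orientation: [0.02, -0.079, 0.968, -0.237]
wrist_force: [-3.3, 3.6, 5.4]
finger_gap: 0.0224
grip_force: 80.1
```

Emit:
jog_arm(rows=[[0, -0.02, -0.03, 0, 0, 0], [0, -0.02, -0.03, 0, 0, 0], [0, -0.02, -0.03, 0, 0, 0]])

```text
clock: 11.35
tcp_pos: [0.5052, 0.1988, 0.211]
orientation: [0.02, -0.08, 0.968, -0.237]
wrist_force: [-5.7, 6.5, 11.5]
finger_gap: 0.0229
grip_force: 81.4
```

Emit:
jog_arm(rows=[[0, 0.03, 0.07, 0, 0, 0], [-0.03, 0.21, -0.02, 0, 0, 0], [-0.06, 0.38, -0.11, 0, 0, 0], [-0.09, 0.56, -0.21, 0, 0, 0], [-0.12, 0.73, -0.3, 0, 0, 0], [-0.15, 0.91, -0.39, 0, 0, 0], [-0.17, 1.08, -0.48, 0, 0, 0], [-0.2, 1.26, -0.58, 0, 0, 0], [-0.23, 1.43, -0.67, 0, 0, 0], [-0.26, 1.61, -0.76, 0, 0, 0], [-0.29, 1.78, -0.85, 0, 0, 0], [-0.29, 1.78, -0.85, 0, 0, 0]])

```text
clock: 12.35
tcp_pos: [0.493, 0.2701, 0.1737]
orientation: [0.018, -0.08, 0.968, -0.237]
wrist_force: [0.4, 0.2, -2.8]
finger_gap: 0.0225
grip_force: 79.2
```

```bash
python3 - <<'E'
from go import *
stat(); delta(*sweep(.02,.026,.0)); shot('scene','pics/s5.png'); big('pics/s5.png','pics/s5b.png',225,120,455,320,3)
E
```

```text
t 12.35 tcp [0.493  0.2701 0.1737] x [-0.986 -0.164  0.002] z [ 0.074 -0.457 -0.887] F [ 0.4  0.2 -2.8] gap 0.0225 g 79.2 j [ 0.58  0.5   0.09  1.38 -0.44  0.47]
[0.03, -0.05, 0.03, 0.01, -0.02, -0.0]
```

View pics/s5b.png

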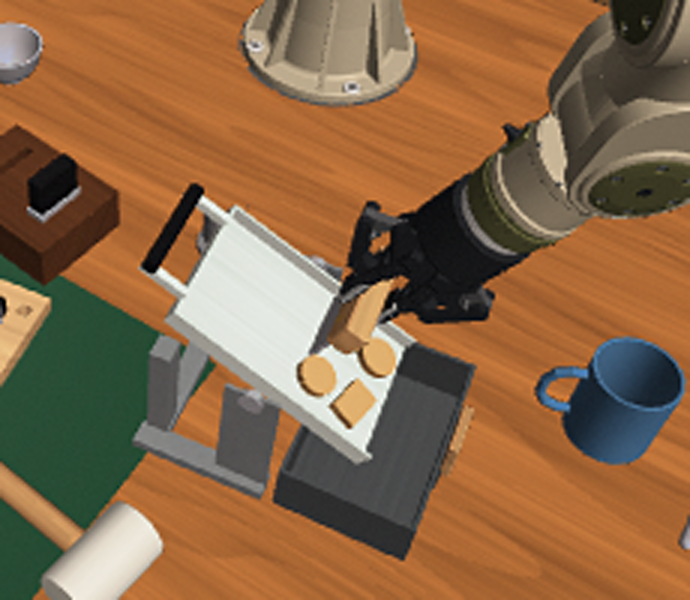

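Emit:
jog_arm(rows=[[-0.03, 0.17, -0.09, 0, 0, 0], [-0.06, 0.35, -0.18, 0, 0, 0], [-0.09, 0.53, -0.28, 0, 0, 0], [-0.12, 0.7, -0.37, 0, 0, 0], [-0.15, 0.87, -0.46, 0, 0, 0], [-0.17, 1.05, -0.55, 0, 0, 0], [-0.2, 1.23, -0.65, 0, 0, 0], [-0.23, 1.4, -0.74, 0, 0, 0], [-0.26, 1.58, -0.83, 0, 0, 0], [-0.29, 1.75, -0.92, 0, 0, 0], [-0.32, 1.93, -1.02, 0, 0, 0], [-0.35, 2.1, -1.1, 0, 0, 0]])

```text
clock: 13.4
tcp_pos: [0.4794, 0.3536, 0.1304]
orientation: [0.019, -0.079, 0.968, -0.237]
wrist_force: [-0.4, 0.5, -1.7]
finger_gap: 0.0227
grip_force: 79.2
```

```bash
python3 - <<'E'
from go import *
stat(); A=sweep(.115,.026,.0);delta(*A)
d=lambda a,b:delta(b[0],b[1],a); d(cur()[:2],sweep(.115,.026,.06)); d(cur()[:2],sweep(-.03,-.026,.06)); d(sweep(-.03,-.026,.06),sweep(-.03,-.026,.001)) ; d(sweep(-.03,-.026,0.001),sweep(.06,-.026,.001)); d(sweep(.06,-.026,0.001),sweep(.115,-.026,.001))
E
```

```text
t 13.4 tcp [0.4794 0.3536 0.1304] x [-0.987 -0.163  0.001] z [ 0.074 -0.457 -0.886] F [-0.4  0.5 -1.7] gap 0.0227 g 79.2 j [ 0.7   0.63  0.21  1.41 -0.41  0.59]
[0.03, -0.06, 0.02, 0.01, -0.01, 0.01]
[-0.09, 0.62, 1.35, 0.01, -0.01, 0.01]
[1.72, -2.34, 3.02, 0.01, -0.01, 0.01]
[0.11, -0.67, -1.31, 0.0, 0.0, 0.0]
[-0.33, 1.97, -1.04, 0.0, 0.0, 0.0]
[-0.2, 1.2, -0.63, 0.0, 0.0, 0.0]
```

Emit:
jog_arm(rows=[[-0.03, 0.2, 0.45, 0, 0, 0], [-0.06, 0.4, 0.9, 0, 0, 0], [-0.09, 0.6, 1.35, 0, 0, 0], [0.3, 0, 1.7, 0, 0, 0], [0.75, -0.6, 2.1, 0, 0, 0], [1.2, -1.3, 2.5, 0, 0, 0], [1.72, -2.2, 3.05, 0, 0, 0], [1.72, -2.34, 3.05, 0, 0, 0], [1.72, -2.34, 3.05, 0, 0, 0], [1.72, -2.34, 3.05, 0, 0, 0]])

```text
clock: 14.23
tcp_pos: [0.5484, 0.259, 0.253]
orientation: [0.019, -0.079, 0.968, -0.237]
wrist_force: [-0.7, 0.4, -1.7]
finger_gap: 0.0222
grip_force: 79.4
```

```bash
python3 - <<'E'
from go import *
stat(); delta(*sweep(-.03,-.026,.004)); delta(*sweep(-.03,-.026,.001)); shot('wrist','pics/w6.png'); cv2.imwrite('pics/w6b.png',cv2.resize(cv2.imread('pics/w6.png'),(640,480)))
E
```

```text
t 14.23 tcp [0.5484 0.259  0.253 ] x [-0.987 -0.161  0.001] z [ 0.074 -0.456 -0.887] F [-0.7  0.4 -1.7] gap 0.0222 g 79.4 j [ 0.52  0.54  0.35  1.57 -0.45  0.4 ]
[0.1, -0.61, -1.29, 0.0, -0.01, 0.02]
[0.11, -0.64, -1.35, 0.0, -0.01, 0.02]
```

View pics/w6b.png

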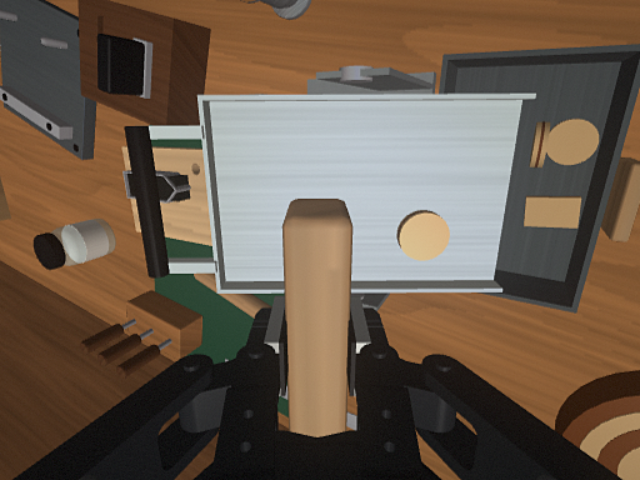

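Both lane-1 discs and the strap tip are in the tin at (540-580,140-210). One disc is left on the floor at (424,236), so I'll sweep the second lane.

Emit:
jog_arm(rows=[[0.02, -0.15, -0.3, 0, 0, 0], [0.05, -0.3, -0.65, 0, 0, 0], [0.08, -0.48, -1, 0, 0, 0], [0.1, -0.61, -1.29, 0, 0, 0], [0.11, -0.63, -1.33, 0, 0, 0], [0.11, -0.63, -1.33, 0, 0, 0]])

```text
clock: 14.78
tcp_pos: [0.5516, 0.235, 0.1984]
orientation: [0.018, -0.08, 0.968, -0.238]
wrist_force: [0.1, 0.7, -1.3]
finger_gap: 0.0226
grip_force: 79.4
```

Emit:
jog_arm(rows=[[-0.03, 0.17, -0.09, 0, 0, 0], [-0.06, 0.35, -0.18, 0, 0, 0], [-0.09, 0.53, -0.28, 0, 0, 0], [-0.12, 0.7, -0.37, 0, 0, 0], [-0.15, 0.87, -0.46, 0, 0, 0], [-0.17, 1.05, -0.55, 0, 0, 0], [-0.2, 1.23, -0.65, 0, 0, 0], [-0.23, 1.4, -0.74, 0, 0, 0], [-0.26, 1.58, -0.83, 0, 0, 0], [-0.29, 1.75, -0.92, 0, 0, 0], [-0.32, 1.93, -1.02, 0, 0, 0], [-0.35, 2.1, -1.1, 0, 0, 0]])

```text
clock: 15.78
tcp_pos: [0.5386, 0.3188, 0.1552]
orientation: [0.019, -0.079, 0.968, -0.237]
wrist_force: [0.8, 0.6, -2.5]
finger_gap: 0.0227
grip_force: 79.3
```

Emit:
jog_arm(rows=[[-0.03, 0.17, -0.09, 0, 0, 0], [-0.06, 0.35, -0.18, 0, 0, 0], [-0.09, 0.53, -0.28, 0, 0, 0], [-0.12, 0.7, -0.37, 0, 0, 0], [-0.15, 0.87, -0.46, 0, 0, 0], [-0.17, 1.05, -0.55, 0, 0, 0], [-0.17, 1.05, -0.55, 0, 0, 0], [-0.19, 1.2, -0.2, 0, 0, 0], [-0.21, 1.4, 0.3, 0, 0, 0], [-0.21, 1.4, 0.9, 0, 0, 0], [-0.21, 1.4, 1.2, 0, 0, 0], [-0.21, 1.4, 1.2, 0, 0, 0]])

```text
clock: 16.78
tcp_pos: [0.5315, 0.3749, 0.2074]
orientation: [0.021, -0.079, 0.968, -0.236]
wrist_force: [1.1, 0.2, -1.3]
finger_gap: 0.0227
grip_force: 79.3
```

```bash
python3 - <<'E'
from go import *
stat(); shot('wrist','pics/w7.png'); cv2.imwrite('pics/w7b.png',cv2.resize(cv2.imread('pics/w7.png'),(640,480)))
E
```

```text
t 16.78 tcp [0.5315 0.3749 0.2074] x [-0.987 -0.163 -0.004] z [ 0.079 -0.454 -0.888] F [ 1.1  0.2 -1.3] gap 0.0227 g 79.3 j [ 0.68  0.71  0.53  1.64 -0.41  0.57]
```

View pics/w7b.png

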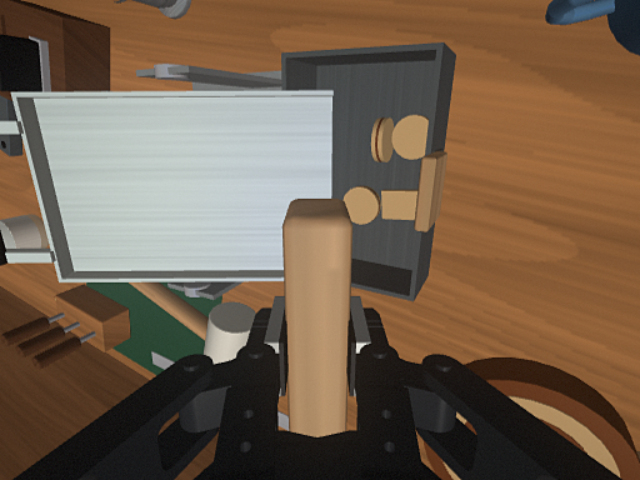

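The tray is empty and all four bits are in the tin. I'll put the scraper back now.

```bash
python3 - <<'E'
from go import *
delta([.460,-.1672,.16],pose(173.2))
E
```

```text
[-1.78, -13.55, -1.13, 4.59, 0.12, -2.64]
```

Emit:
jog_arm(rows=[[0, 0, 0.9, 0, 0, 0], [0, -0.4, 1.8, 0, 0, 0], [0, -1.2, 2.6, 0, 0, 0], [-0.1, -2.1, 3, 0.2, 0, -0.2], [-0.3, -3.1, 3, 0.5, 0, -0.4], [-0.4, -4.1, 3, 1, 0, -0.7], [-0.6, -5.1, 3, 1.5, 0, -1], [-0.8, -6.1, 3, 2, 0, -1.3], [-0.9, -7.1, 3, 2.5, 0, -1.6], [-1, -8.1, 3, 3, 0, -1.9], [-1.2, -9.1, 2.8, 3.5, 0.1, -2.2], [-1.3, -10, 2.5, 4, 0.1, -2.4]])

```text
clock: 17.83
tcp_pos: [0.4774, -0.028, 0.3037]
orientation: [0.001, 0.047, 0.998, -0.031]
wrist_force: [1.8, 0.1, -2.6]
finger_gap: 0.0227
grip_force: 79.2
```

Emit:
jog_arm(rows=[[-0.1, -0.9, -0.4, 0.2, 0, -0.1], [-0.2, -1.8, -0.9, 0.4, 0, -0.15], [-0.35, -2.7, -1.5, 0.59, 0, -0.24], [-0.48, -3.3, -2, 0.59, 0.02, -0.24], [-0.48, -3.55, -2.6, 0.59, 0.02, -0.24], [-0.48, -3.55, -3, 0.59, 0.02, -0.24], [-0.48, -3.55, -3, 0.59, 0.02, -0.24], [-0.48, -3.55, -3, 0.59, 0.02, -0.24], [-0.48, -3.55, -3, 0.59, 0.02, -0.24]])

```text
clock: 18.58
tcp_pos: [0.4592, -0.1677, 0.1841]
orientation: [-0.003, 0.058, 0.998, -0.001]
wrist_force: [0.0, 1.4, -1.4]
finger_gap: 0.0229
grip_force: 79.2
```

```bash
python3 - <<'E'
from go import *
stat(); delta([.460,-.1672,.125],pose(173.2)); shot('wrist','pics/w8.png')
E
```

```text
t 18.58 tcp [ 0.4592 -0.1677  0.1841] x [-0.993  0.117  0.005] z [-0.005 -0.002 -1.   ] F [ 0.   1.4 -1.4] gap 0.0229 g 79.2 j [-0.51  0.17 -0.26  1.15 -0.   -0.4 ]
[0.02, 0.01, -1.48, 0.01, -0.05, -0.02]
```

Emit:
jog_arm(rows=[[0.02, 0.01, -0.7, 0, -0.05, -0.02], [0.02, 0.01, -1.3, 0, -0.05, -0.02], [0.02, 0.01, -1.7, 0, -0.05, -0.02], [0.02, 0.01, -1.95, 0, -0.05, -0.02], [0.02, 0.01, -1.95, 0, -0.05, -0.02], [0.02, 0.01, -1.95, 0, -0.05, -0.02]])

```text
clock: 19.13
tcp_pos: [0.4605, -0.1674, 0.1065]
orientation: [0.0, 0.059, 0.998, -0.001]
wrist_force: [-0.4, -0.2, -1.9]
finger_gap: 0.0224
grip_force: 79.2
```

```bash
python3 - <<'E'
from go import *
stat(); delta([.460,-.1672,.0638],pose(173.2))
E
```

```text
t 19.13 tcp [ 0.4605 -0.1674  0.1065] x [-0.993  0.118 -0.001] z [ 0.001 -0.002 -1.   ] F [-0.4 -0.2 -1.9] gap 0.0224 g 79.2 j [-0.51  0.23 -0.39  0.95 -0.   -0.39]
[-0.01, 0.0, -1.07, 0.02, 0.01, -0.0]
```

Emit:
jog_arm(rows=[[0, 0, -0.2, 0, 0, 0], [0, 0, -0.4, 0, 0, 0], [0, 0, -0.6, 0, 0, 0], [0, 0, -0.8, 0, 0, 0], [0, 0, -0.95, 0, 0, 0], [0, 0, -1.05, 0, 0, 0], [0, 0, -1.07, 0, 0, 0], [0, 0, -1.07, 0, 0, 0]])

```text
clock: 19.8
tcp_pos: [0.4593, -0.1672, 0.0633]
orientation: [-0.0, 0.06, 0.998, -0.001]
wrist_force: [-4.3, 0.8, 6.8]
finger_gap: 0.0227
grip_force: 80.4
```

Emit:
jog_arm(rows=[[0, 0, 0, 0, 0, 0], [0, 0, 0, 0, 0, 0], [0, 0, 0, 0, 0, 0], [0, 0, 1, 0, 0, 0], [0, 0, 2, 0, 0, 0], [0, 0, 3, 0, 0, 0], [0, 0, 4, 0, 0, 0], [0, 0, 5, 0, 0, 0], [0, 0, 5, 0, 0, 0]], jaw=0.1)

```text
clock: 20.55
tcp_pos: [0.4632, -0.1693, 0.2712]
orientation: [0.006, 0.06, 0.998, -0.004]
wrist_force: [1.0, -0.1, 0.7]
finger_gap: 0.0384
grip_force: 0.0
```

```bash
python3 - <<'E'
from go import *
stat(); shot('wrist','pics/w9.png'); cv2.imwrite('pics/w9b.png',cv2.resize(cv2.imread('pics/w9.png'),(800,600)))
ax=np.array([-.9866,-.163,0]); h=np.array([.5278,.2240,.135]); p=np.array([.5503,.0874,.1425])
q=R.from_rotvec(ax*.48).apply(p-h)+h; r=pose(189.4,.48,ax); z=r.as_matrix()[:,2]
print(q); delta(q-.08*z,r)
E
```

```text
t 20.55 tcp [ 0.4632 -0.1693  0.2712] x [-0.993  0.119 -0.012] z [ 0.012 -0.008 -1.   ] F [ 1.  -0.1  0.7] gap 0.0384 g 0.0 j [-0.51  0.13 -0.09  1.34 -0.   -0.39]
[0.54718548 0.10625142 0.20557998]
[1.97, 7.79, 0.22, -4.55, -0.02, 2.63]
```

View pics/w9b.png

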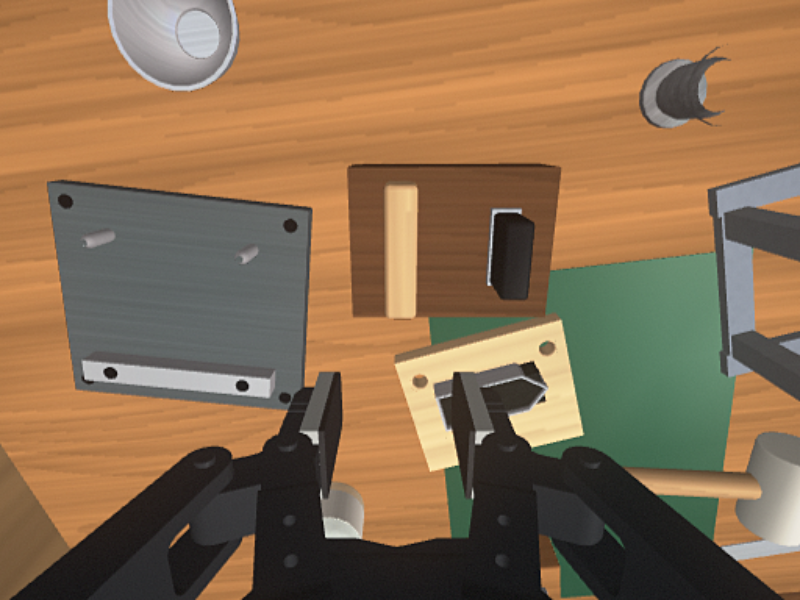

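Emit:
jog_arm(rows=[[0, 0.5, 0.4, 0, 0, 0.3], [0.2, 1.4, 0.7, -0.4, 0, 0.6], [0.4, 2.3, 0.8, -0.9, 0, 0.9], [0.6, 3.2, 0.8, -1.5, 0, 1.2], [0.9, 4.1, 0.8, -2.1, 0, 1.5], [1.2, 5, 0.8, -2.7, 0, 1.8], [1.4, 5.9, 0.8, -3.3, 0, 2.1], [1.7, 6.8, 0.6, -3.9, 0, 2.4], [1.9, 7.5, 0.4, -4.55, 0, 2.63], [1.97, 7.79, 0.22, -4.55, -0.02, 2.63], [1.97, 7.79, 0.22, -4.55, -0.02, 2.63], [1.97, 7.79, 0.22, -4.55, -0.02, 2.63]])

```text
clock: 21.6
tcp_pos: [0.5382, 0.1443, 0.27]
orientation: [0.014, -0.079, 0.968, -0.236]
wrist_force: [-0.2, -0.3, -0.6]
finger_gap: 0.0385
grip_force: 0.0
```

Emit:
jog_arm(rows=[[0, 0, 0, 0, 0, 0], [0, 0, 0, 0, 0, 0], [0, 0, 0, 0, 0, 0]])

```text
clock: 21.85
tcp_pos: [0.5389, 0.1423, 0.2729]
orientation: [0.016, -0.077, 0.969, -0.235]
wrist_force: [0.7, -0.1, -0.2]
finger_gap: 0.0382
grip_force: 0.0
```

```bash
python3 - <<'E'
from go import *
stat(); delta([.5480,.1064,.2068],pose(189.4,.48,[-.9866,-.163,0]))
E
```

```text
t 21.85 tcp [0.5389 0.1423 0.2729] x [-0.988 -0.156  0.006] z [ 0.067 -0.453 -0.889] F [ 0.7 -0.1 -0.2] gap 0.0382 g 0.0 j [ 0.36  0.37  0.14  1.45 -0.46  0.22]
[0.23, -0.9, -1.65, -0.03, -0.06, 0.07]
```

Emit:
jog_arm(rows=[[0.06, -0.2, -0.4, -0.03, -0.06, 0.07], [0.12, -0.4, -0.8, -0.03, -0.06, 0.07], [0.18, -0.65, -1.2, -0.03, -0.06, 0.07], [0.23, -0.9, -1.65, -0.03, -0.06, 0.07], [0.23, -0.9, -1.65, -0.03, -0.06, 0.07], [0.23, -0.9, -1.65, -0.03, -0.06, 0.07], [0.23, -0.9, -1.65, -0.03, -0.06, 0.07]])

```text
clock: 22.43
tcp_pos: [0.5483, 0.1077, 0.2072]
orientation: [0.02, -0.08, 0.968, -0.237]
wrist_force: [1.0, -0.4, 0.2]
finger_gap: 0.0382
grip_force: 0.0
```

Emit:
jog_arm(rows=[[0, 0, 0, 0, 0, 0], [0, 0, 0, 0, 0, 0], [0, 0, 0, 0, 0, 0], [0, 0, 0, 0, 0, 0], [0, 0, 0, 0, 0, 0]], jaw=1, force=60)

```text
clock: 22.85
tcp_pos: [0.5489, 0.1072, 0.2081]
orientation: [0.021, -0.081, 0.968, -0.239]
wrist_force: [-1.1, -4.5, 5.1]
finger_gap: 0.0118
grip_force: 58.4
```

```bash
python3 - <<'E'
from go import *
stat()
p,r,_=cur(); ax=np.array([-.9866,-.163,0]); h=np.array([.5278,.2240,.135])
print([np.r_[(R.from_rotvec(ax*t).apply(p-h)+h-p)/.04,ax*np.degrees(t)/6].round(2).tolist() for t in np.linspace(-.045,-.495,11)])
E
```

```text
t 22.85 tcp [0.5489 0.1072 0.2081] x [-0.986 -0.166 -0.001] z [ 0.078 -0.459 -0.885] F [-1.1 -4.5  5.1] gap 0.0118 g 58.4 j [ 0.3   0.36 -0.03  1.25 -0.48  0.15]
[[0.01, -0.08, -0.14, 0.42, 0.07, -0.0], [0.02, -0.15, -0.27, 0.85, 0.14, -0.0], [0.04, -0.22, -0.42, 1.27, 0.21, -0.0], [0.05, -0.28, -0.56, 1.7, 0.28, -0.0], [0.05, -0.33, -0.71, 2.12, 0.35, -0.0], [0.06, -0.37, -0.86, 2.54, 0.42, -0.0], [0.07, -0.41, -1.01, 2.97, 0.49, -0.0], [0.07, -0.45, -1.16, 3.39, 0.56, -0.0], [0.08, -0.47, -1.32, 3.82, 0.63, -0.0], [0.08, -0.49, -1.47, 4.24, 0.7, -0.0], [0.08, -0.51, -1.63, 4.66, 0.77, -0.0]]
```

Emit:
jog_arm(rows=[[0.01, -0.08, -0.14, 0.42, 0.07, 0], [0.02, -0.15, -0.27, 0.85, 0.14, 0], [0.04, -0.22, -0.42, 1.27, 0.21, 0], [0.05, -0.28, -0.56, 1.7, 0.28, 0], [0.05, -0.33, -0.71, 2.12, 0.35, 0], [0.06, -0.37, -0.86, 2.54, 0.42, 0], [0.07, -0.41, -1.01, 2.97, 0.49, 0], [0.07, -0.45, -1.16, 3.39, 0.56, 0], [0.08, -0.47, -1.32, 3.82, 0.63, 0], [0.08, -0.49, -1.47, 4.24, 0.7, 0], [0.08, -0.51, -1.65, 4.66, 0.77, 0], [0.08, -0.51, -1.65, 4.66, 0.77, 0]])

```text
clock: 23.85
tcp_pos: [0.5525, 0.0871, 0.1452]
orientation: [0.002, -0.083, 0.997, 0.008]
wrist_force: [-9.5, 0.6, 26.2]
finger_gap: 0.0115
grip_force: 61.4
```

Emit:
jog_arm(rows=[[0, 0, 0, 0, 0, 0], [0, 0, -0.05, 0, 0, 0], [0, 0, -0.05, 0, 0, 0], [0, 0, -0.05, 0, 0, 0]])

```text
clock: 24.18
tcp_pos: [0.5525, 0.0872, 0.1451]
orientation: [0.003, -0.084, 0.996, 0.006]
wrist_force: [-13.0, -3.7, 37.0]
finger_gap: 0.0121
grip_force: 62.5
```

Emit:
jog_arm(rows=[[0, 0, 0.1, 0, 0, 0], [0, 0, 0.1, 0, 0, 0], [0, 0, 0.1, 0, 0, 0], [0, 0, 0.1, 0, 0, 0], [0, 0, 0.6, 0, 0, 0], [0, 0, 1.2, 0, 0, 0], [0, 0, 2.1, 0, 0, 0], [0, 0, 3, 0, 0, 0], [0, 0, 3, 0, 0, 0], [0, 0, 3, 0, 0, 0]], jaw=0.1)

```text
clock: 25.02
tcp_pos: [0.5526, 0.0878, 0.2593]
orientation: [0.001, -0.084, 0.996, 0.007]
wrist_force: [-0.2, 0.2, -0.8]
finger_gap: 0.0385
grip_force: 0.0
```

```bash
python3 - <<'E'
from go import *
stat(); print(W([.630,-.0965,1.735],[0,.015,0])); delta(W([.630,-.0965,1.735],[0,.015,.26]),pose(99.5)); shot('top','pics/t10.png'); big('pics/t10.png','pics/t10b.png',128,130,418,250,2.75)
E
```

```text
t 25.02 tcp [0.5526 0.0878 0.2593] x [-0.986 -0.167 -0.004] z [ 0.001  0.014 -1.   ] F [-0.2  0.2 -0.8] gap 0.0385 g 0.0 j [ 0.01  0.27  0.06  1.36  0.01 -0.16]
[ 0.61520177 -0.098952    0.        ]
[1.57, -4.67, 0.02, -0.09, 0.12, -15.02]
```

View pics/t10b.png

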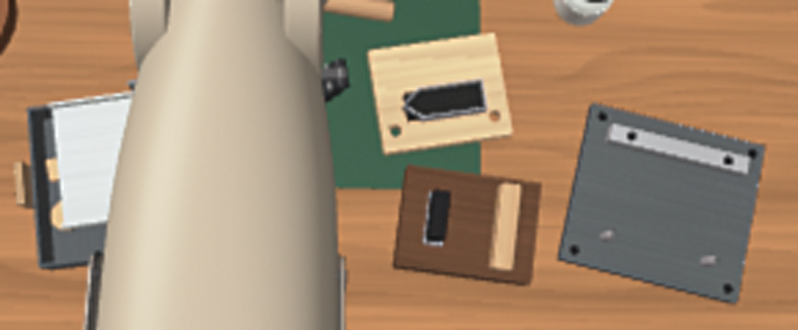

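The tray is level and the bits are in the tin. The die, block and bolster are unmoved in the top view. I'll keep the last picture in reserve and hover over the die.

Emit:
jog_arm(rows=[[0.1, -0.4, 0, 0, 0, -1.15], [0.25, -0.8, 0, 0, 0, -2.3], [0.4, -1.2, 0, 0, 0, -3.45], [0.5, -1.6, 0, 0, 0, -4.6], [0.7, -2, 0, 0, 0, -5.75], [0.8, -2.4, 0, 0, 0, -6.9], [1, -2.8, 0, 0, 0, -8], [1.1, -3.2, 0, 0, 0, -9.2], [1.2, -3.6, 0, 0, 0, -10.3], [1.35, -4, 0, -0.1, 0.05, -11.5], [1.45, -4.35, 0, -0.1, 0.1, -12.6], [1.57, -4.67, 0, -0.09, 0.12, -13.8]], jaw=-0.41)

```text
clock: 26.07
tcp_pos: [0.6131, -0.0997, 0.2546]
orientation: [-0.004, 0.599, 0.801, 0.001]
wrist_force: [-0.1, 1.0, 0.4]
finger_gap: 0.0603
grip_force: 0.0
```

Emit:
jog_arm(rows=[[0, 0, 0, 0, 0, -1.2], [0, 0, 0, 0, 0, -1.2], [0, 0, 0, 0, 0, -1.2], [0, 0, 0, 0, 0, -1.2], [0, 0, 0, 0, 0, -1.2]])

```text
clock: 26.48
tcp_pos: [0.6136, -0.0985, 0.257]
orientation: [-0.002, 0.644, 0.765, 0.002]
wrist_force: [-0.1, 0.1, 0.8]
finger_gap: 0.0606
grip_force: 0.0
```

```bash
python3 - <<'E'
from go import *
stat(); c=shot('wrist','pics/w11.png')
D=[.630,-.0965,1.735]
for m in [(.08,.065,.02),(-.08,.065,.02),(-.08,-.065,.02),(.08,-.065,.02),(.062,.04,.02),(-.062,.04,.02)]: print(m,proj(c,W(D,m)).round(0))
h=cv2.cvtColor(c['pixels'],cv2.COLOR_RGB2HSV)
for m in [(0.07,-.05,.02),(0,.055,.02),(0,-.05,.02)]:
    u=proj(c,W(D,m)).astype(int); print(u,h[u[1],u[0]] if 0<=u[1]<384 else None)
E
```

```text
t 26.48 tcp [ 0.6136 -0.0985  0.257 ] x [-0.17   0.985  0.006] z [-0.001  0.006 -1.   ] F [-0.1  0.1  0.8] gap 0.0606 g 0.0 j [-0.29  0.4   0.24  1.41  0.01  1.11]
(0.08, 0.065, 0.02) [214.  98.]
(-0.08, 0.065, 0.02) [219. 217.]
(-0.08, -0.065, 0.02) [311. 218.]
(0.08, -0.065, 0.02) [320.  98.]
(0.062, 0.04, 0.02) [235. 113.]
(-0.062, 0.04, 0.02) [236. 206.]
[307 106] [ 21  84 240]
[224 161] [ 20  89 239]
[303 161] [ 20  86 239]
```

```bash
cat > det.py <<'E'
from go import *
from fit import fit
def die(c,D,z=.02):
    h=cv2.cvtColor(c['pixels'],cv2.COLOR_RGB2HSV)
    m=cv2.inRange(h,(15,50,195),(26,125,255))
    M=[(.08,.065,z),(-.08,.065,z),(-.08,-.065,z),(.08,-.065,z)]
    roi=np.zeros_like(m); P=np.array([proj(c,W(D,q)) for q in M]); ce=P.mean(0)
    cv2.fillConvexPoly(roi,(ce+(P-ce)*1.25).astype(np.int32),255); m&=roi
    # edge points along each side: scan normals
    G=cv2.GaussianBlur(m,(0,0),.7).astype(float); pts=[];
    H=[]
    for hm in [(.062,.04),(-.062,.04)]:
        e=proj(c,W(D,[*hm,z])); y,x=np.mgrid[0:384,0:512]; k=((x-e[0])**2+(y-e[1])**2<64)&(m==0); H.append((x[k].mean(),y[k].mean(),k.sum()))
    L=[]
    for i in range(4):
        a,b=P[i],P[(i+1)%4]; n=np.array([(b-a)[1],-(b-a)[0]]); n/=np.linalg.norm(n)
        if n@(ce-a)>0:n=-n
        E=[]
        for t in np.linspace(.1,.9,25):
            q=a+t*(b-a); s=np.arange(-9,9,.25); xy=q+s[:,None]*n
            v=cv2.remap(G.astype(np.float32),xy[:,0].astype(np.float32),xy[:,1].astype(np.float32),cv2.INTER_LINEAR).ravel()
            k=np.where((v[:-1]>127)&(v[1:]<=127))[0]
            if len(k): E.append(xy[k[-1]])
        E=np.array(E,np.float32); vx,vy,x0,y0=cv2.fitLine(E,cv2.DIST_HUBER,0,.01,.01).ravel(); L.append(np.cross([x0,y0,1],[x0+vx,y0+vy,1]))
    C=[]
    for i in range(4):
        p=np.cross(L[i-1],L[i]); C.append(p[:2]/p[2])
    return C,H,M
E
python3 - <<'E'
from det import *
for f,D in(('w11',[.630,-.0965,1.735]),('t10',[.630,-.0965,1.735])):
    c=load(f'pics/{f}.npz'); C,H,M=die(c,D); print(np.round(H,1).tolist())
    print(f,fit(c,list(zip(M,C)),D)); print(fit(c,list(zip(M,C))+[((.062,.04,.02),H[0][:2]),((-.062,.04,.02),H[1][:2])],D)[0])
stat()
E
```

```text
[[234.8, 112.4, 117.0], [237.9, 204.2, 79.0]]
w11 (array([ 0.62953577, -0.0960495 ,  1.74303544]), array([[-0.5,  0.2],
       [-0.1, -0.1],
       [ 0. , -0.1],
       [ 0.6, -0. ]]))
[ 0.62990058 -0.09570126  1.7426368 ]
[[269.1, 177.5, 57.0], [307.5, 170.9, 59.0]]
t10 (array([ 0.63060569, -0.09780569,  1.73790092]), array([[-0. ,  0.1],
       [ 0.1,  0.1],
       [ 0.1, -0.1],
       [-0.2, -0.1]]))
[ 0.63083356 -0.0971211   1.74010523]
t 26.53 tcp [ 0.6137 -0.0985  0.2574] x [-0.169  0.986  0.006] z [-0.001  0.006 -1.   ] F [ 0.1 -0.9  0.1] gap 0.06 g 0.0 j [-0.29  0.4   0.24  1.41  0.01  1.11]
```

```bash
python3 - <<'E'
from det import *
stat(); delta([.6149,-.0986,.025],pose(99.85))
E
```

```text
t 26.53 tcp [ 0.6137 -0.0985  0.2574] x [-0.169  0.986  0.006] z [-0.001  0.006 -1.   ] F [ 0.1 -0.9  0.1] gap 0.06 g 0.0 j [-0.29  0.4   0.24  1.41  0.01  1.11]
[0.03, -0.0, -5.81, -0.05, -0.01, 0.02]
```

Emit:
jog_arm(rows=[[0.03, 0, -1, -0.05, 0, 0.02], [0.03, 0, -2, -0.05, 0, 0.02], [0.03, 0, -3, -0.05, 0, 0.02], [0.03, 0, -4, -0.05, 0, 0.02], [0.03, 0, -4.7, -0.05, 0, 0.02], [0.03, 0, -5.2, -0.05, 0, 0.02], [0.03, 0, -5.5, -0.05, 0, 0.02], [0.03, 0, -5.65, -0.05, 0, 0.02], [0.03, 0, -5.65, -0.05, 0, 0.02], [0.03, 0, -5.65, -0.05, 0, 0.02]])

```text
clock: 27.37
tcp_pos: [0.6155, -0.099, 0.0323]
orientation: [0.0, 0.644, 0.765, 0.0]
wrist_force: [0.3, -0.7, 0.1]
finger_gap: 0.0605
grip_force: 0.0
```

```bash
python3 - <<'E'
from det import *
stat(); delta([.6149,-.0986,.025],pose(99.85))
E
```

```text
t 27.37 tcp [ 0.6155 -0.099   0.0323] x [-0.17   0.985 -0.   ] z [ 0.001 -0.    -1.   ] F [ 0.3 -0.7  0.1] gap 0.0605 g 0.0 j [-0.29  0.53 -0.14  0.91  0.    1.11]
[-0.02, 0.01, -0.18, 0.0, 0.01, 0.01]
```

Emit:
jog_arm(rows=[[-0.02, 0.01, -0.15, 0, 0, 0], [-0.02, 0.01, -0.15, 0, 0, 0], [-0.02, 0.01, -0.15, 0, 0, 0]])

```text
clock: 27.62
tcp_pos: [0.6147, -0.0988, 0.0264]
orientation: [0.0, 0.644, 0.765, 0.0]
wrist_force: [-0.0, -0.4, 1.5]
finger_gap: 0.0604
grip_force: 0.0
```

Emit:
jog_arm(rows=[[0, 0, 0, 0, 0, 0], [0, 0, 0, 0, 0, 0], [0, 0, 0, 0, 0, 0], [0, 0, 0, 0, 0, 0], [0, 0, 0, 0, 0, 0], [0, 0, 0, 0, 0, 0]], jaw=1, force=80)

```text
clock: 28.12
tcp_pos: [0.6148, -0.0988, 0.0266]
orientation: [0.0, 0.645, 0.765, 0.0]
wrist_force: [-2.3, 0.5, 6.0]
finger_gap: 0.0341
grip_force: 81.9
```

Emit:
jog_arm(rows=[[0, 0, 0.2, 0, 0, 0], [0, 0, 0.6, 0, 0, 0], [0, 0, 1.2, 0, 0, 0], [0, 0, 2, 0, 0, 0], [0, 0, 3, 0, 0, 0], [0, 0, 3.5, 0, 0, 0], [0, 0, 3.5, 0, 0, 0], [0, 0, 3.5, 0, 0, 0]])

```text
clock: 28.78
tcp_pos: [0.6148, -0.0989, 0.1664]
orientation: [0.001, 0.645, 0.765, 0.0]
wrist_force: [-0.0, 0.4, -4.7]
finger_gap: 0.0342
grip_force: 80.9
```

```bash
python3 - <<'E'
from det import *
stat(); c=shot('wrist','pics/w12.png')
p,r,_=cur()
# project expected die (underside offset) holes relative to tool
B=[.500,-.370,1.342]; delta(W(B,[0,.035,p[2]]),pose(76.9)); shot('scene','pics/s12.png'); shot('top','pics/t12.png')
E
```

```text
t 28.78 tcp [ 0.6148 -0.0989  0.1664] x [-0.169  0.986 -0.001] z [ 0.002 -0.    -1.   ] F [-0.   0.4 -4.7] gap 0.0342 g 80.9 j [-0.29  0.43  0.05  1.2  -0.    1.11]
[-3.69, -6.59, 0.0, -0.01, -0.02, -3.81]
```

```bash
cat > sil.py <<'E'
from go import *
from scipy.optimize import least_squares
def sil(c,q0,a,b,h,lo,hi,grow=1.15):
    hs=cv2.cvtColor(cv2.resize(c['pixels'],None,fx=4,fy=4,interpolation=cv2.INTER_CUBIC),cv2.COLOR_RGB2HSV)
    m=cv2.inRange(hs,lo,hi)
    def hull(q):
        P=np.array([proj(c,W(q,[x,y,z])) for x in(-a,a) for y in(-b,b) for z in(0,h)]); P=(P+.5)*4-.5
        return cv2.convexHull(P.astype(np.float32))
    H=hull(q0)[:,0]; ce=H.mean(0); roi=np.zeros_like(m); cv2.fillConvexPoly(roi,(ce+(H-ce)*grow).astype(np.int32),255)
    m=cv2.morphologyEx(m&roi,cv2.MORPH_CLOSE,np.ones((9,9)))
    k=max(cv2.findContours(m,cv2.RETR_EXTERNAL,cv2.CHAIN_APPROX_NONE)[0],key=cv2.contourArea)[:,0].astype(float)
    k=k[(k.min(1)>8)&(k[:,0]<2038)&(k[:,1]<1526)]
    inside=np.array([cv2.pointPolygonTest(((ce+(H-ce)*(grow-.02))).astype(np.float32),(float(x),float(y)),False)>0 for x,y in k]); k=k[inside][::3]
    f=lambda q:[cv2.pointPolygonTest(hull(q),(float(x),float(y)),True) for x,y in k]
    r=least_squares(f,q0,loss='soft_l1',x_scale=[.01,.01,.05],diff_step=1e-3); return r.x,np.median(np.abs(f(r.x)))/4,len(k)
D0=[.630,-.0965,1.74];B0=[.500,-.370,1.342]
STEEL=((0,0,30),(179,85,200)); WOOD=((13,40,150),(28,135,255))
def rel(d,b):
    # bolster-target die pose (0,.02) relative displacement in world and yaw
    t=W(b,[0,.02,0]); return np.r_[(t[:2]-np.array(d[:2]))*1000,np.degrees(b[2]-d[2])].round(2)
E
python3 - <<'E'
from sil import *
for f in('top0','t10','w3','w9'):
    c=load(f'pics/{f}.npz'); d=sil(c,D0,.08,.065,.02,*WOOD); b=sil(c,B0,.11,.10,.02,*STEEL)
    print(f,np.round(d[0],4),round(d[1],2),d[2],np.round(b[0],4),round(b[1],2),b[2],rel(d[0],b[0]))
E
```

```text
top0 [ 0.6321 -0.0978  1.7404] 0.1 156 [ 0.5004 -0.3722  1.3445] 0.41 320 [-151.16 -269.86  -22.68]
t10 [ 0.6322 -0.0983  1.7391] 0.15 157 [ 0.5005 -0.3722  1.3446] 0.42 320 [-151.23 -269.41  -22.6 ]
w3 [ 0.6403 -0.095   1.7314] 3.77 367 [ 0.5003 -0.3698  1.3434] 0.38 817 [-159.5  -270.25  -22.23]
w9 [ 0.6389 -0.0947  1.7385] 2.08 681 [ 0.5002 -0.3699  1.3429] 0.44 769 [-158.17 -270.67  -22.66]
```

```bash
python3 - <<'E'
from sil import *
for f in('w1','w11'):
    c=load(f'pics/{f}.npz'); d=sil(c,D0,.08,.065,.02,*WOOD); print(f,np.round(d[0],4),d[1:])
for f in('t10','w12','w9','top0'):
    c=load(f'pics/{f}.npz'); b=sil(c,B0,.11,.10,.02,*STEEL); print(f,np.round(b[0],4),b[1:])
    for s in(-1,1):
        a=proj(c,W(b[0],[s*.062,.06,.02]));t=proj(c,W(b[0],[s*.062,.06,.053])); print(a.round(1),t.round(1))
# pin blobs: grow image crop, print bright pixel centroid
for f in('t10','w9'):
    c=load(f'pics/{f}.npz'); g=cv2.cvtColor(c['pixels'],cv2.COLOR_RGB2GRAY).astype(float); y,x=np.mgrid[0:384,0:512]
    for s in(-1,1):
        a=(proj(c,W(B0,[s*.062,.06,.02]))+proj(c,W(B0,[s*.062,.06,.053])))/2
        k=(np.hypot(x-a[0],y-a[1])<12); bg=np.median(g[k]); kk=k&(g>bg+25); print(f,s,bg,kk.sum(),x[kk].mean().round(1),y[kk].mean().round(1),a.round(1),'x',x[kk].min(),x[kk].max(),'y',y[kk].min(),y[kk].max())
E
```

```text
w1 [ 0.6324 -0.0967  1.7392] (np.float64(0.46148783116149306), 561)
w11 [ 0.6298 -0.0961  1.7403] (np.float64(0.3036469367722001), 619)
t10 [ 0.5005 -0.3722  1.3446] (np.float64(0.4160757294818167), 320)
[384.  224.6] [387.9 224. ]
[347.6 215.6] [350.4 214.7]
w12 [ 0.4986 -0.3731  1.3365] (np.float64(0.6113264543649883), 356)
[ 72.9 384.1] [ 57.3 409.4]
[ 94.7 314.4] [ 79.4 335.8]
w9 [ 0.5002 -0.3699  1.3429] (np.float64(0.4372313813705691), 769)
[ 69.6 150.3] [ 53.8 155.5]
[161.3 160.1] [153.4 166. ]
top0 [ 0.5004 -0.3722  1.3445] (np.float64(0.41411014538019714), 320)
[384.  224.6] [387.9 224. ]
[347.6 215.6] [350.4 214.7]
t10 -1 99.0 11 385.5 223.8 [385.2 224.5] x 383 387 y 223 225
t10 1 100.0 6 348.5 214.5 [348.3 215.2] x 347 350 y 214 215
w9 -1 101.0 109 63.2 153.1 [ 61.6 152.7] x 53 73 y 149 157
w9 1 103.0 56 159.0 163.4 [157.3 163. ] x 154 164 y 159 168
```

```bash
python3 - <<'E'
from go import *
stat(); delta([.4664,-.3620,.15],pose(77.0))
E
```

```text
t 28.93 tcp [ 0.6126 -0.0982  0.163 ] x [-0.169  0.986  0.002] z [-0.005  0.001 -1.   ] F [ 0.2  0.5 -4.9] gap 0.0342 g 80.9 j [-0.29  0.43  0.05  1.2   0.    1.11]
[-3.66, -6.59, -0.32, -0.02, -0.04, -3.79]
```

Emit:
jog_arm(rows=[[-0.3, -0.5, 0.2, 0, 0, -0.3], [-0.6, -1.1, 0.3, 0, 0, -0.6], [-1, -1.8, 0.3, 0, 0, -1], [-1.4, -2.5, 0.2, 0, 0, -1.4], [-1.8, -3.2, 0.1, 0, 0, -1.9], [-2.2, -3.9, 0, 0, 0, -2.3], [-2.6, -4.6, -0.1, 0, 0, -2.7], [-3, -5.3, -0.2, 0, 0, -3.1], [-3.3, -5.9, -0.3, 0, 0, -3.5], [-3.5, -6.3, -0.32, 0, -0.02, -3.7], [-3.66, -6.59, -0.32, 0, -0.02, -3.79], [-3.66, -6.59, -0.32, 0, -0.02, -3.79]])

```text
clock: 29.93
tcp_pos: [0.4659, -0.3639, 0.1509]
orientation: [-0.001, 0.784, 0.621, 0.0]
wrist_force: [0.7, 0.9, -3.3]
finger_gap: 0.0341
grip_force: 81.0
```

Emit:
jog_arm(rows=[[0, 0, 0, 0, 0, 0], [0, 0, 0, 0, 0, 0], [0, 0, 0, 0, 0, 0], [0, 0, 0, 0, 0, 0], [0, 0, 0, 0, 0, 0], [0, 0, 0, 0, 0, 0]])

```text
clock: 30.43
tcp_pos: [0.4684, -0.3617, 0.1531]
orientation: [0.001, 0.782, 0.623, 0.001]
wrist_force: [-0.7, 0.1, -2.6]
finger_gap: 0.0341
grip_force: 81.0
```

```bash
cat >> sil.py <<'E'
def sil3(c,q0,zu,lo=WOOD[0],hi=WOOD[1],grow=1.15):
    # die board held with underside at zu
    c=dict(c); T=c['cam_to_world'].copy(); T[2,3]-=zu; c['cam_to_world']=T
    return sil(c,q0,.08,.065,.02,lo,hi,grow)
E
python3 - <<'E'
from sil import *
stat(); delta([.4664,-.3620,.15],pose(77.0)); p=cur()[0]
q0=[.4664+.015*.974,-.362-.015*.225,1.344]
for n in('top','scene','wrist'):
    c=shot(n,f'pics/{n}13.png')
    try: d=sil3(c,q0,p[2]-.0266); print(n,np.round(d[0],4),d[1:])
    except Exception as e: print(n,e)
E
```

```text
t 30.43 tcp [ 0.4684 -0.3617  0.1531] x [0.224 0.975 0.   ] z [ 0.002 -0.    -1.   ] F [-0.7  0.1 -2.6] gap 0.0341 g 81.0 j [-0.79  0.38 -0.06  1.14  0.    1.  ]
[-0.05, -0.01, -0.08, 0.0, 0.02, -0.01]
top [ 0.4849 -0.3679  1.3457] (np.float64(0.23734866147941952), 232)
scene [ 0.4802 -0.3669  1.3387] (np.float64(0.6107440109999924), 200)
wrist [ 0.4826 -0.3654  1.343 ] (np.float64(0.8780632969761708), 1385)
```

```bash
python3 - <<'E'
from sil import *
for f in('scene0','s12','s2'):
    c=load(f'pics/{f}.npz'); b=sil(c,B0,.11,.10,.02,*STEEL); d=sil(c,D0,.08,.065,.02,*WOOD); print(f,np.round(b[0],4),b[1:],W(b[0],[0,.02,0]).round(4),d[0].round(4))
# fence-based check in top and scene: bright fence mask
E
python3 - <<'E'
from sil import *
# light strip: fence top via min area rect
for f in('t10','w9','scene0'):
    c=load(f'pics/{f}.npz'); hs=cv2.cvtColor(c['pixels'],cv2.COLOR_RGB2HSV); H=np.array([proj(c,W(B0,[x,y,.03])) for x,y in((-.095,-.082),(.095,-.082),(.095,-.046),(-.095,-.046))]); roi=np.zeros(hs.shape[:2],np.uint8); cv2.fillConvexPoly(roi,H.astype(np.int32),255)
    v=hs[...,2][roi>0]; print(f,np.percentile(v,[5,25,50,75,95]))
    m=((hs[...,2]>160)&(roi>0)); y,x=np.nonzero(m); ce=at(c,x.mean(),y.mean(),.04); print('fence centre mean',ce.round(4),'-> bolster from fence', (ce-np.array([*(W(B0,[0,-.064,0])-[B0[0],B0[1],0])[:2],0]))[:2].round(4))
E
```

```text
scene0 [ 0.4955 -0.3719  1.3391] (np.float64(0.5952485065331331), 231) [ 0.4761 -0.3673  0.    ] [ 0.6267 -0.098   1.7467]
s12 [ 0.5031 -0.3842  1.296 ] (np.float64(2.7921084676481707), 401) [ 0.4838 -0.3788  0.    ] [ 0.6859 -0.1159  1.8792]
s2 [ 0.4955 -0.3719  1.3387] (np.float64(0.588800841660822), 231) [ 0.4761 -0.3673  0.    ] [ 0.6268 -0.0979  1.7462]
t10 [ 87.  99. 117. 189. 195.]
fence centre mean [ 0.5628 -0.3859  0.04  ] -> bolster from fence [ 0.5005 -0.3714]
w9 [ 84.  92. 113. 195. 206.]
fence centre mean [ 0.5621 -0.3846  0.04  ] -> bolster from fence [ 0.4998 -0.3701]
scene0 [ 72.5  76.  124.  182.  191. ]
fence centre mean [ 0.5607 -0.3807  0.04  ] -> bolster from fence [ 0.4983 -0.3662]
```

Emit:
jog_arm(rows=[[-0.05, 0, -0.4, 0, 0, 0], [-0.09, 0, -0.8, 0, 0, 0], [-0.09, 0, -1.2, 0, 0, 0], [-0.09, 0, -1.4, 0, 0, 0], [-0.09, 0, -1.4, 0, 0, 0], [-0.09, 0, -1.4, 0, 0, 0], [-0.09, 0, -1.4, 0, 0, 0]])

```text
clock: 31.17
tcp_pos: [0.4649, -0.3629, 0.0979]
orientation: [0.002, 0.783, 0.623, 0.001]
wrist_force: [0.2, -0.3, -3.7]
finger_gap: 0.0339
grip_force: 80.9
```

```bash
python3 - <<'E'
from sil import *
stat(); p=cur()[0]
q0=[p[0]+.015*.974,p[1]-.015*.225,1.344]
for n in('top','scene'):
    c=shot(n,f'pics/{n}14.png'); d=sil3(c,q0,p[2]-.0266); print(n,np.round(d[0],4),d[1:])
print('targets top .4810 -.3677 1.3446; scene .4761 -.3673 1.339')
E
```

```text
t 31.17 tcp [ 0.4649 -0.3629  0.0979] x [ 0.225  0.974 -0.001] z [ 0.003 -0.001 -1.   ] F [ 0.2 -0.3 -3.7] gap 0.0339 g 80.9 j [-0.8   0.41 -0.15  1.01  0.    1.  ]
top [ 0.4809 -0.369   1.3459] (np.float64(0.3120866406152785), 219)
scene [ 0.4766 -0.3676  1.3404] (np.float64(0.8289068287927921), 194)
targets top .4810 -.3677 1.3446; scene .4761 -.3673 1.339
```

Emit:
jog_arm(rows=[[0, 0.02, -0.15, 0, 0, 0], [0, 0.02, -0.3, 0, 0, 0], [0, 0.02, -0.45, 0, 0, 0], [0, 0.02, -0.57, 0, 0, 0], [0, 0.02, -0.57, 0, 0, 0], [0, 0.02, -0.57, 0, 0, 0]])

```text
clock: 31.77
tcp_pos: [0.4643, -0.3615, 0.0736]
orientation: [0.0, 0.783, 0.623, 0.001]
wrist_force: [0.2, -0.4, -5.1]
finger_gap: 0.0342
grip_force: 80.8
```

Emit:
jog_arm(rows=[[0, 0, -0.08, 0, 0, 0], [0, 0, -0.16, 0, 0, 0], [0, 0, -0.16, 0, 0, 0], [0, 0, -0.16, 0, 0, 0]])

```text
clock: 32.1
tcp_pos: [0.4644, -0.3616, 0.0676]
orientation: [0.001, 0.783, 0.623, 0.001]
wrist_force: [1.5, -0.3, -5.5]
finger_gap: 0.0342
grip_force: 81.1
```

Emit:
jog_arm(rows=[[0, 0, -0.1, 0, 0, 0], [0, 0, -0.2, 0, 0, 0], [0, 0, -0.3, 0, 0, 0], [0, 0, -0.4, 0, 0, 0], [0, 0, -0.46, 0, 0, 0], [0, 0, -0.46, 0, 0, 0], [0, 0, -0.46, 0, 0, 0]])

```text
clock: 32.68
tcp_pos: [0.4644, -0.3616, 0.049]
orientation: [0.001, 0.783, 0.623, 0.001]
wrist_force: [2.1, -2.1, -5.4]
finger_gap: 0.0346
grip_force: 80.9
```

Emit:
jog_arm(rows=[[0, 0, -0.05, 0, 0, 0], [0, 0, -0.09, 0, 0, 0], [0, 0, -0.09, 0, 0, 0], [0, 0, -0.09, 0, 0, 0]])

```text
clock: 33.02
tcp_pos: [0.4645, -0.3616, 0.0466]
orientation: [0.001, 0.783, 0.623, 0.001]
wrist_force: [0.3, 1.8, 4.4]
finger_gap: 0.0342
grip_force: 82.1
```

Emit:
jog_arm(rows=[[0, 0, 0, 0, 0, 0], [0, 0, 0, 0, 0, 0], [0, 0, 0, 0, 0, 0], [0, 0, 0, 0, 0, 0], [0, 0, 0.8, 0, 0, 0], [0, 0, 1.7, 0, 0, 0], [0, 0, 2.7, 0, 0, 0], [0, 0, 3.7, 0, 0, 0], [0, 0, 4.4, 0, 0, 0], [0, 0, 4.4, 0, 0, 0], [0, 0, 4.4, 0, 0, 0]], jaw=-0.41)

```text
clock: 33.93
tcp_pos: [0.4653, -0.3625, 0.224]
orientation: [0.003, 0.783, 0.623, 0.001]
wrist_force: [0.0, -1.2, -0.4]
finger_gap: 0.0599
grip_force: 0.0
```

```bash
sed -i 's/^BLOCK=.*/BLOCK=[.4645,-.126,-.115]/' go.py; python3 - <<'E'
from sil import *
stat(); c=shot('top','pics/t15.png'); d=sil3(c,[.481,-.3677,1.3446],.02); print(d, 'target .4810 -.3677 1.3446')
delta(W(BLOCK,[0,.04,.23]),pose(173.4))
E
```

```text
t 33.93 tcp [ 0.4653 -0.3625  0.224 ] x [ 0.225  0.974 -0.002] z [ 0.005 -0.004 -1.   ] F [ 0.  -1.2 -0.4] gap 0.0599 g 0.0 j [-0.8   0.34  0.06  1.29  0.    1.  ]
(array([ 0.48110897, -0.36701348,  1.34109069]), np.float64(0.24761264753040338), 341) target .4810 -.3677 1.3446
[0.11, 6.89, 0.2, -0.01, 0.03, 16.07]
```

Emit:
jog_arm(rows=[[0, 0.5, 0.1, 0, 0, 1.15], [0, 1, 0.2, 0, 0, 2.3], [0, 1.5, 0.2, 0, 0, 3.45], [0, 2, 0.2, 0, 0, 4.6], [0, 2.6, 0.2, 0, 0, 5.75], [0, 3.2, 0.2, 0, 0, 6.9], [0.1, 3.8, 0.2, 0, 0, 8], [0.1, 4.4, 0.2, 0, 0, 9.2], [0.1, 5, 0.2, 0, 0, 10.3], [0.1, 5.6, 0.2, 0, 0, 11.5], [0.1, 6.2, 0.2, 0, 0, 12.6], [0.11, 6.89, 0.2, 0, 0, 13.8]], jaw=0.1)

```text
clock: 34.98
tcp_pos: [0.4674, -0.0847, 0.2275]
orientation: [-0.002, 0.173, 0.985, 0.001]
wrist_force: [0.7, -0.8, 0.6]
finger_gap: 0.0386
grip_force: 0.0
```

Emit:
jog_arm(rows=[[0, 0, 0, 0, 0, 1.1], [0, 0, 0, 0, 0, 2.27], [0, 0, 0, 0, 0, 2.27], [0, 0, 0, 0, 0, 2.27], [0, 0, 0, 0, 0, 2.27]])

```text
clock: 35.4
tcp_pos: [0.4682, -0.0859, 0.2286]
orientation: [-0.001, 0.059, 0.998, 0.001]
wrist_force: [-0.5, -0.2, -1.0]
finger_gap: 0.0387
grip_force: 0.0
```

```bash
python3 - <<'E'
from go import *
stat(); delta(W(BLOCK,[0,.04,.072]),pose(173.4))
for n in('top','wrist'):
    c=shot(n,f'pics/{n}16.png'); g=cv2.cvtColor(c['pixels'],cv2.COLOR_RGB2GRAY); e=proj(c,W(BLOCK,[0,.04,.108]))
    roi=np.zeros_like(g); cv2.circle(roi,tuple(int(v) for v in e),14 if n=='top' else 45,255,-1); y,x=np.nonzero((g<45)&(roi>0)); print(n,e.round(1),len(x),at(c,(x.min()+x.max())/2,(y.min()+y.max())/2,.108).round(4) if len(x) else None)
E
```

```text
t 35.4 tcp [ 0.4682 -0.0859  0.2286] x [-0.993  0.119  0.002] z [-0.002  0.003 -1.   ] F [-0.5 -0.2 -1. ] gap 0.0387 g 0.0 j [-0.35  0.12 -0.2   1.25  0.   -0.23]
[0.02, -0.01, -3.91, -0.03, -0.02, 0.03]
top [286.9 207.5] 15 [ 0.4916 -0.0571  0.108 ]
wrist [251.7 186.4] 1270 [ 0.4628 -0.0862  0.108 ]
```

Emit:
jog_arm(rows=[[0.02, -0.02, -0.9, 0, 0, 0], [0.02, -0.02, -1.8, 0, 0, 0], [0.02, -0.02, -2.6, 0, 0, 0], [0.02, -0.02, -3.2, 0, 0, 0], [0.02, -0.02, -3.6, 0, 0, 0], [0.02, -0.02, -3.85, 0, 0, 0], [0.02, -0.02, -3.85, 0, 0, 0], [0.02, -0.02, -3.85, 0, 0, 0]])

```text
clock: 36.17
tcp_pos: [0.4696, -0.0869, 0.0758]
orientation: [-0.0, 0.058, 0.998, 0.001]
wrist_force: [-0.2, -0.4, 0.4]
finger_gap: 0.0386
grip_force: 0.0
```

Emit:
jog_arm(rows=[[0, 0, 0, 0, 0, 0], [0, 0, 0, 0, 0, 0], [0, 0, 0, 0, 0, 0], [0, 0, 0, 0, 0, 0], [0, 0, 0, 0, 0, 0], [0, 0, 0, 0, 0, 0]], jaw=1, force=60)

```text
clock: 36.67
tcp_pos: [0.4708, -0.0873, 0.0772]
orientation: [0.001, 0.058, 0.998, 0.0]
wrist_force: [-0.9, -0.7, 6.4]
finger_gap: 0.0191
grip_force: 59.4
```

```bash
python3 - <<'E'
from go import *
stat()
E
```

```text
t 36.67 tcp [ 0.4708 -0.0873  0.0772] x [-0.993  0.115 -0.003] z [ 0.003  0.001 -1.   ] F [-0.9 -0.7  6.4] gap 0.0191 g 59.4 j [-0.35  0.24 -0.46  0.87  0.   -0.24]
```

Emit:
jog_arm(rows=[[0, 0, 0.3, 0, 0, 0], [0, 0, 0.8, 0, 0, 0], [0, 0, 1.5, 0, 0, 0], [0, 0, 2.3, 0, 0, 0], [0.1, -0.4, 2.8, 0, 0, -1], [0.3, -1.2, 2.8, 0, 0, -2.1], [0.5, -2, 2.8, 0, 0, -3.2], [0.7, -2.8, 2.8, 0, 0, -4.3], [0.9, -3.6, 2.8, 0, 0, -5.4], [1.1, -4.4, 2.8, 0, 0, -6.5], [1.3, -5.2, 2.8, 0, 0, -7.6], [1.5, -6, 2.8, 0, 0, -8.7]])

```text
clock: 37.67
tcp_pos: [0.5295, -0.3279, 0.1874]
orientation: [0.0, 0.494, 0.87, 0.001]
wrist_force: [-0.5, -0.0, -1.4]
finger_gap: 0.0195
grip_force: 58.9
```

Emit:
jog_arm(rows=[[0.1, -0.4, 0, 0, 0, -1.1], [0.2, -0.7, 0, 0, 0, -2.2], [0.3, -1, 0, 0, 0, -3.3], [0.4, -1.3, 0, 0, 0, -4.4], [0.4, -1.3, 0, 0, 0, -5.5], [0.4, -1.3, 0, 0, 0, -6.6], [0.4, -1.3, 0, 0, 0, -7.37], [0.4, -1.3, 0, 0, 0, -7.37], [0.4, -1.3, 0, 0, 0, -7.37], [0.4, -1.3, 0, 0, 0, -7.37]])

```text
clock: 38.5
tcp_pos: [0.5455, -0.3785, 0.1875]
orientation: [0.0, 0.782, 0.623, 0.001]
wrist_force: [-0.5, 0.3, -2.4]
finger_gap: 0.019
grip_force: 58.9
```

```bash
python3 - <<'E'
from go import *
stat(); delta([.5468,-.3806,.10],pose(77.0))
E
```

```text
t 38.5 tcp [ 0.5455 -0.3785  0.1875] x [0.223 0.975 0.001] z [ 0.002  0.    -1.   ] F [-0.5  0.3 -2.4] gap 0.019 g 58.9 j [-0.73  0.5   0.22  1.29  0.    1.07]
[0.03, -0.05, -2.19, -0.0, 0.02, -0.01]
```

Emit:
jog_arm(rows=[[0.03, -0.05, -0.6, 0, 0, 0], [0.03, -0.05, -1.2, 0, 0, 0], [0.03, -0.05, -1.8, 0, 0, 0], [0.03, -0.05, -2.19, 0, 0.02, 0], [0.03, -0.05, -2.19, 0, 0.02, 0], [0.03, -0.05, -2.19, 0, 0.02, 0], [0.03, -0.05, -2.19, 0, 0.02, 0], [0.03, -0.05, -2.19, 0, 0.02, 0]])

```text
clock: 39.17
tcp_pos: [0.5477, -0.3815, 0.1021]
orientation: [0.002, 0.783, 0.622, 0.0]
wrist_force: [-0.2, -0.2, -1.4]
finger_gap: 0.0191
grip_force: 58.9
```

```bash
python3 - <<'E'
from go import *
stat(); delta([.5468,-.3806,.0745],pose(77.0))
shot('scene','pics/s17.png'); shot('wrist','pics/w17.png'); shot('top','pics/t17.png')
def crop(f,x0,y0,x1,y1,w,h): return cv2.resize(cv2.imread(f)[y0:y1,x0:x1],(w,h),interpolation=cv2.INTER_CUBIC)
c=load('pics/s17.npz'); u=proj(c,[.5468,-.3806,.05]).astype(int); t=load('pics/t17.npz'); v=proj(t,[.5468,-.3806,.05]).astype(int); print(u,v)
a=crop('pics/s17.png',max(u[0]-40,0),u[1]-40,max(u[0]-40,0)+80,u[1]+40,400,400); b=cv2.imread('pics/w17.png'); b=cv2.resize(b,(400,300)); d=crop('pics/t17.png',v[0]-40,v[1]-30,v[0]+40,v[1]+30,400,300)
cv2.imwrite('pics/m17.png',np.hstack([np.vstack([b,d]),np.vstack([a,np.zeros((200,400,3),np.uint8)])]))
E
```

```text
t 39.17 tcp [ 0.5477 -0.3815  0.1021] x [ 0.225  0.974 -0.002] z [ 0.002 -0.002 -1.   ] F [-0.2 -0.2 -1.4] gap 0.0191 g 58.9 j [-0.73  0.55  0.08  1.1  -0.    1.07]
[-0.02, 0.02, -0.69, 0.02, 0.02, 0.0]
[161 166] [374 187]
```

View pics/m17.png

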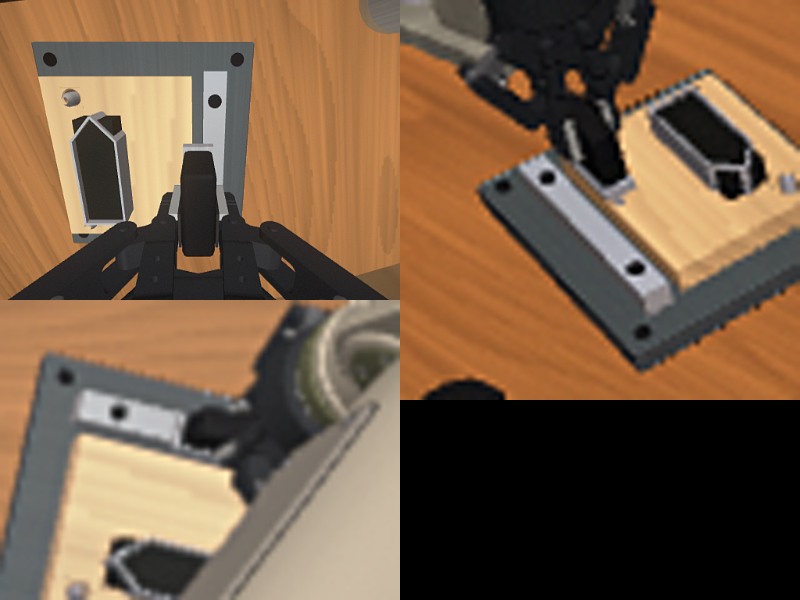

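The montage shows the die flush with its pins through the holes and the gauge hovering over the gap. I'll lower it under force watch.

Emit:
jog_arm(rows=[[-0.02, 0.02, -0.3, 0, 0, 0], [-0.02, 0.02, -0.55, 0, 0, 0], [-0.02, 0.02, -0.65, 0, 0, 0], [-0.02, 0.02, -0.65, 0, 0, 0], [-0.02, 0.02, -0.65, 0, 0, 0]])

```text
clock: 39.73
tcp_pos: [0.5458, -0.3798, 0.0739]
orientation: [-0.0, 0.783, 0.622, -0.0]
wrist_force: [-0.6, 0.7, -2.2]
finger_gap: 0.0187
grip_force: 58.9
```

Emit:
jog_arm(rows=[[0, 0, -0.07, 0, 0, 0], [0, 0, -0.14, 0, 0, 0], [0, 0, -0.14, 0, 0, 0], [0, 0, -0.14, 0, 0, 0]])

```text
clock: 40.07
tcp_pos: [0.5458, -0.3798, 0.0684]
orientation: [-0.0, 0.783, 0.622, -0.0]
wrist_force: [-0.3, 0.4, -2.0]
finger_gap: 0.0189
grip_force: 58.9
```

Emit:
jog_arm(rows=[[0, 0, -0.07, 0, 0, 0], [0, 0, -0.14, 0, 0, 0], [0, 0, -0.18, 0, 0, 0], [0, 0, -0.18, 0, 0, 0], [0, 0, -0.18, 0, 0, 0]])

```text
clock: 40.48
tcp_pos: [0.5459, -0.3799, 0.0613]
orientation: [0.0, 0.783, 0.622, -0.0]
wrist_force: [-0.3, 0.1, -0.4]
finger_gap: 0.019
grip_force: 59.1
```

Emit:
jog_arm(rows=[[0, 0, -0.04, 0, 0, 0], [0, 0, -0.04, 0, 0, 0], [0, 0, -0.04, 0, 0, 0], [0, 0, -0.04, 0, 0, 0], [0, 0, -0.04, 0, 0, 0], [0, 0, -0.04, 0, 0, 0]])

```text
clock: 40.98
tcp_pos: [0.5459, -0.3798, 0.0612]
orientation: [0.0, 0.783, 0.622, -0.0]
wrist_force: [-2.9, 3.1, 6.5]
finger_gap: 0.0193
grip_force: 60.1
```

Emit:
jog_arm(rows=[[0, 0, 0.1, 0, 0, 0], [0, 0, 0.3, 0, 0, 0], [0, 0, 0.7, 0, 0, 0], [0, 0, 1.4, 0, 0, 0], [0, 0, 2.2, 0, 0, 0], [0, 0, 3, 0, 0, 0], [-0.2, 0.8, 3.2, 0, 0, 1.1], [-0.4, 1.6, 3.2, 0, 0, 2.2], [-0.6, 2.4, 3.2, 0, 0, 3.3], [-0.8, 3.2, 3.2, 0, 0, 4.4], [-1, 4, 3.2, 0, 0, 5.5], [-1.2, 4.8, 3.2, 0, 0, 6.6]])

```text
clock: 41.98
tcp_pos: [0.4973, -0.1866, 0.1881]
orientation: [0.0, 0.523, 0.852, -0.0]
wrist_force: [0.8, -0.1, -1.8]
finger_gap: 0.0195
grip_force: 59.5
```

Emit:
jog_arm(rows=[[-0.2, 0.8, 0, 0, 0, 1.1], [-0.4, 1.6, 0, 0, 0, 2.2], [-0.6, 2.3, 0, 0, 0, 3.3], [-0.7, 2.5, 0, 0, 0, 4.4], [-0.7, 2.5, 0, 0, 0, 5.5], [-0.7, 2.5, 0, 0, 0, 6.6], [-0.7, 2.5, 0, 0, 0, 7.7], [-0.7, 2.5, 0, 0, 0, 8.8], [-0.7, 2.5, 0, 0, 0, 9.47], [-0.7, 2.5, 0, 0, 0, 9.47], [-0.7, 2.5, 0, 0, 0, 9.47], [-0.7, 2.5, 0, 0, 0, 9.47]])

```text
clock: 42.98
tcp_pos: [0.47, -0.088, 0.1879]
orientation: [0.0, 0.059, 0.998, -0.0]
wrist_force: [-0.3, -0.5, -1.7]
finger_gap: 0.019
grip_force: 59.5
```

```bash
python3 - <<'E'
from go import *
stat(); delta([.4702,-.0872,.112],pose(173.4))
E
```

```text
t 42.98 tcp [ 0.47   -0.088   0.1879] x [-0.993  0.117 -0.001] z [ 0.001 -0.    -1.   ] F [-0.3 -0.5 -1.7] gap 0.019 g 59.5 j [-0.35  0.15 -0.28  1.15  0.   -0.24]
[0.01, 0.02, -1.9, 0.0, 0.01, 0.02]
```

Emit:
jog_arm(rows=[[0.01, 0.02, -0.6, 0, 0, 0.02], [0.01, 0.02, -1.2, 0, 0, 0.02], [0.01, 0.02, -1.7, 0, 0, 0.02], [0.01, 0.02, -2.1, 0, 0, 0.02], [0.01, 0.02, -2.1, 0, 0, 0.02], [0.01, 0.02, -2.1, 0, 0, 0.02]])

```text
clock: 43.48
tcp_pos: [0.4697, -0.0869, 0.1033]
orientation: [-0.001, 0.057, 0.998, 0.0]
wrist_force: [-0.5, 0.3, -1.8]
finger_gap: 0.019
grip_force: 59.4
```

Emit:
jog_arm(rows=[[0, 0, -0.15, 0, 0, 0], [0, 0, -0.3, 0, 0, 0], [0, 0, -0.42, 0, 0, 0], [0, 0, -0.42, 0, 0, 0], [0, 0, -0.42, 0, 0, 0]])

```text
clock: 43.9
tcp_pos: [0.4703, -0.0871, 0.0869]
orientation: [0.0, 0.057, 0.998, 0.0]
wrist_force: [0.0, 0.5, -0.9]
finger_gap: 0.0189
grip_force: 59.4
```

```bash
python3 - <<'E'
from go import *
stat(); delta([.4702,-.0872,.077],pose(173.4))
E
```

```text
t 43.9 tcp [ 0.4703 -0.0871  0.0869] x [-0.994  0.113 -0.   ] z [ 0.  0. -1.] F [ 0.   0.5 -0.9] gap 0.0189 g 59.4 j [-0.35  0.23 -0.44  0.9   0.   -0.24]
[-0.0, -0.0, -0.25, -0.0, 0.0, -0.02]
```

Emit:
jog_arm(rows=[[0, 0, -0.12, 0, 0, 0], [0, 0, -0.22, 0, 0, 0], [0, 0, -0.27, 0, 0, 0], [0, 0, -0.27, 0, 0, 0], [0, 0, -0.27, 0, 0, 0]])

```text
clock: 44.32
tcp_pos: [0.4706, -0.0872, 0.0772]
orientation: [0.001, 0.057, 0.998, -0.0]
wrist_force: [-3.4, 1.1, 8.1]
finger_gap: 0.019
grip_force: 60.8
```

Emit:
jog_arm(rows=[[0, 0, 0, 0, 0, 0], [0, 0, 0, 0, 0, 0], [0, 0, 0, 0, 0, 0], [0, 0, 0.5, 0, 0, 0], [0, 0, 1.2, 0, 0, 0], [0, 0, 2, 0, 0, 0], [0, 0, 3, 0, 0, 0], [0, 0, 4, 0, 0, 0], [0, 0, 4.5, 0, 0, 0], [0, 0, 4.5, 0, 0, 0]], jaw=0.1)

```text
clock: 45.15
tcp_pos: [0.473, -0.0881, 0.2614]
orientation: [0.005, 0.057, 0.998, -0.001]
wrist_force: [0.6, -0.9, -0.0]
finger_gap: 0.0384
grip_force: 0.0
```

```bash
python3 - <<'E'
from sil import *
stat(); c=shot('top','pics/t18.png'); print(sil3(c,[.481,-.3677,1.3446],.02)); shot('wrist','pics/w18.png');s=shot('scene','pics/s18.png')
# tin silhouette now vs start, difference images
for a,b in(('top0','t18'),('scene0','s18')):
    A,B=[cv2.GaussianBlur(cv2.imread(f'pics/{k}.png'),(0,0),1).astype(int) for k in(a,b)]; m=(np.abs(A-B).max(2)>45).astype(np.uint8)
    n,l,st,ce=cv2.connectedComponentsWithStats(m)
    print(a,[(st[i][:5].tolist()) for i in range(1,n) if st[i][4]>25])
E
```

```text
t 45.15 tcp [ 0.473  -0.0881  0.2614] x [-0.994  0.113 -0.009] z [ 0.009 -0.003 -1.   ] F [ 0.6 -0.9 -0. ] gap 0.0384 g 0.0 j [-0.35  0.12 -0.13  1.31  0.   -0.24]
(array([ 0.4813197 , -0.36749249,  1.33492912]), np.float64(0.1408993108145197), 188)
top0 [[214, 120, 290, 264, 23763], [331, 127, 26, 11, 64], [152, 175, 11, 13, 111], [166, 174, 11, 11, 100], [144, 187, 5, 9, 34], [272, 189, 13, 5, 48], [186, 190, 12, 11, 100], [167, 193, 12, 11, 105], [275, 195, 9, 5, 29], [146, 204, 5, 9, 37], [360, 207, 25, 12, 187], [331, 229, 16, 60, 369], [443, 281, 64, 41, 1417], [501, 290, 11, 33, 188], [210, 298, 27, 36, 547], [107, 326, 120, 58, 4136], [255, 336, 48, 26, 636], [429, 351, 83, 33, 1453], [257, 364, 29, 20, 204], [241, 375, 36, 9, 244], [406, 377, 6, 7, 31], [285, 378, 12, 6, 48]]
scene0 [[163, 0, 6, 8, 27], [205, 0, 54, 145, 4635], [277, 0, 81, 62, 2043], [381, 0, 27, 8, 137], [412, 0, 22, 14, 234], [216, 7, 9, 9, 40], [161, 9, 43, 57, 1283], [392, 8, 42, 79, 1858], [290, 46, 36, 24, 492], [331, 53, 19, 18, 151], [322, 59, 6, 12, 43], [295, 66, 27, 68, 815], [366, 66, 26, 17, 218], [344, 69, 10, 35, 177], [360, 75, 5, 21, 74], [396, 80, 16, 8, 52], [336, 83, 79, 52, 1782], [320, 104, 22, 10, 78], [317, 114, 27, 26, 478], [153, 141, 55, 43, 1174], [177, 203, 65, 51, 1909], [313, 212, 14, 13, 147], [332, 219, 15, 13, 157], [324, 234, 15, 15, 171], [338, 239, 18, 17, 183], [356, 254, 17, 17, 176], [337, 270, 30, 17, 304]]
```

```bash
python3 -c "
from workcell import env
print(env.hand_in())"
```

```text
the job is handed in; nothing more can be done
None
```

The job is handed in at about 45 s of the 210 s limit (the hand-in returned no verdict): all four punch-outs went into the tin, the tray is level again, the die lies flush over both pins, the gap was gauged down to the shoulders, and the scraper and gauge are back in their slots.

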